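Slope-test the workshop's push blocks and put them away

TASK

Some push blocks have come back from class in the grey tray: with the hinged slope board lying flat, stand every one of them on it side by side behind the red start line (on the handle side), soles down, then raise the board by its handle right up to its stop and see which blocks slide down to the end stop and which stay put. Lower the board flat again, press each block that stayed put fully home, handle up, into a cutout of its own shape in the foam of the red case, and put each one that slid back in the grey tray, standing on its sole on the tray's floor, to be re-soled. Leave the other tools on the bench where they are.

Things in the scene. Friction and masses are not known exactly. Their poses are not given: they have to be found in the camera images.
- block_a: push block, LONG pattern: yellow base 100 (along its x) x 50 x 16 mm with thin dark sole, black handle ridge centred on top, 74 mm (along x) x 24 mm (along y) x 34 mm tall; 50 mm high over all, 0.13 kg. Origin: centre of the sole's underside; z up; a half turn about z is the same. Gripping and worn soles look alike. May be absent.
- block_b: push block, LONG pattern: yellow base 100 (along its x) x 50 x 16 mm with thin dark sole, black handle ridge centred on top, 74 mm (along x) x 24 mm (along y) x 34 mm tall; 50 mm high over all, 0.13 kg. Origin: centre of the sole's underside; z up; a half turn about z is the same. Gripping and worn soles look alike. May be absent.
- block_c: push block, LONG pattern: yellow base 100 (along its x) x 50 x 16 mm with thin dark sole, black handle ridge centred on top, 74 mm (along x) x 24 mm (along y) x 34 mm tall; 50 mm high over all, 0.13 kg. Origin: centre of the sole's underside; z up; a half turn about z is the same. Gripping and worn soles look alike. Always present.
- block_d: push block, SHORT pattern: yellow base 76 (along its x) x 56 x 16 mm with thin dark sole, black handle ridge centred on top, 54 mm (along x) x 24 mm (along y) x 34 mm tall; 50 mm high over all, 0.13 kg. Origin: centre of the sole's underside; z up; a half turn about z is the same. Gripping and worn soles look alike. May be absent.
- block_e: push block, SHORT pattern: yellow base 76 (along its x) x 56 x 16 mm with thin dark sole, black handle ridge centred on top, 54 mm (along x) x 24 mm (along y) x 34 mm tall; 50 mm high over all, 0.13 kg. Origin: centre of the sole's underside; z up; a half turn about z is the same. Gripping and worn soles look alike. May be absent.
- block_f: push block, SHORT pattern: yellow base 76 (along its x) x 56 x 16 mm with thin dark sole, black handle ridge centred on top, 54 mm (along x) x 24 mm (along y) x 34 mm tall; 50 mm high over all, 0.13 kg. Origin: centre of the sole's underside; z up; a half turn about z is the same. Gripping and worn soles look alike. Always present.
- board (a joint): hinge of the slope board, rad: 0 = flat, grows as the near (robot-side) edge is lifted; upper stop at 0.46 (26 degrees). A friction stay holds it at any angle; moving it takes 8 to 14 N at the handle. It may start anywhere from nearly flat to nearly fully raised.
- board_line (a point): middle of the red start line, on the white test surface (42 mm above the table when flat); turns with the board: x down the slope (away from the robot), y along the line, z out of the surface. Surface: x from -122 mm (handle side) to +100 mm (steel end stop, 15 mm high), y +-142 mm between side rails 10 mm high. Grey lines mark four 70 mm lanes, centred at y = -105, -35, 35, 105 mm.
- board_handle (a point): middle of the board's handle, a black round bar 14 mm thick and 110 mm long along y, 42 mm in front of the board's near edge, free on all sides; axes as board_line.
- board_hinge (a point): middle of the board's hinge axis (along y) at its far edge, fixed, 30 mm above the table; x points away from the robot. The handle bar's axis lies 272 mm in front of the hinge and, with the board flat, 6 mm above it; lifting carries it up on a circle about the hinge.
- tray_in (a point): centre of the inner floor of the grey returns tray. Inside 252 mm along x and 232 mm along y; rim 20 mm above the floor. Fixed to the table. z up.
- cut_long1 (a point): centre of the floor of a long-block cutout in the foam of the red case: 107 x 55 mm along x and y (7 and 5 mm more than the block's base), 16 mm deep; foam top 16 mm, case rim 20 mm above this point; z up. Springy foam lips on its two long sides pinch the base: a block just set in rests about 4 mm proud or more; 5 to 15 N of push seats it.
- cut_long2 (a point): centre of the floor of a long-block cutout in the foam of the red case: 107 x 55 mm along x and y (7 and 5 mm more than the block's base), 16 mm deep; foam top 16 mm, case rim 20 mm above this point; z up. Springy foam lips on its two long sides pinch the base: a block just set in rests about 4 mm proud or more; 5 to 15 N of push seats it.
- cut_short1 (a point): centre of the floor of a short-block cutout in the foam of the red case: 83 x 61 mm along x and y (7 and 5 mm more than the block's base), 16 mm deep; foam top 16 mm, case rim 20 mm above this point; z up. Springy foam lips on its two long sides pinch the base: a block just set in rests about 4 mm proud or more; 5 to 15 N of push seats it.
- cut_short2 (a point): centre of the floor of a short-block cutout in the foam of the red case: 83 x 61 mm along x and y (7 and 5 mm more than the block's base), 16 mm deep; foam top 16 mm, case rim 20 mm above this point; z up. Springy foam lips on its two long sides pinch the base: a block just set in rests about 4 mm proud or more; 5 to 15 N of push seats it.
- setup_bar: steel setup bar, 12 x 150 x 12 mm, lying in its own slot at the lid end of the foam (leave alone); origin at the middle of its underside
- sanding_block: cork sanding block, 52 x 85 x 26 mm (leave alone); origin at the middle of its underside
- push_stick: red plastic push stick, about 270 mm long, 14 mm thick (leave alone); origin at the middle of its underside
- gouge: turning gouge with wooden handle, 440 mm long (leave alone); origin at the middle of its underside
Not all that is in view belongs to the job. Leave any blue, orange or pink look-alike of the block_f alone.

How it is judged:
By the outcome, as a careful person would: the job done as asked, in the order asked, and still so for the second after the job is handed in, with the robot touching nothing.
Of block_a, block_b, block_d, block_e only 1 to 2 are there at a start; the rules pass over those that are not, and their reading is None.
At some moment in a run one of block_a, block_b, block_c, block_d, block_e, block_f may be knocked a few centimetres aside while the robot is not near it.
It also fails if it takes over 210 s, if anything falls off the work surface, if the arm or the gripper's body presses on something with over 40 N, if the wrist force passes 120 N, or if a joint passes its speed limit or range.

ROBOT

A 6-joint arm with a two-finger parallel gripper is mounted at the origin on the work surface. World frame = base frame: x ahead of the robot, y to its left, z up, the work surface at z = 0. Lengths are in mm, angles in rad, forces in N, time in s.
With the tool pointing down it reaches from about 250 to 725 mm from the base axis. Payload 9.7 kg.
Tool frame: the origin (TCP) lies on the centre line of the jaws, within the pads' length; the fingertips stand 25 mm ahead of it and the grasp point (between the pads) lies 6 mm ahead of it (arm.tcp_to_tips is the z of the fingertips in the tool frame, in mm); z points along the fingers, y is the line along which they close (so a half turn about z gives the same grasp; the last joint's range is limited). The gripper opens to 85 mm and grips with 20 to 120 N. Pads are 22 mm wide; open, the fingers measure 114 mm over their backs; the gripper's body (76 mm by 85 mm) begins 54 mm behind the grasp point. The pads swing forward as they close: fully open they stand 13 mm farther back than shut.
Start: joints at [1.216, 0.087, 0.176, 1.66, 0, 1.571], TCP at [191.069, 515.742, 223.484] pointing down, gripper open.
Joint ranges: [-3.13, 3.13], [-0.85, 1.81], [-1.15, 1.24], [-2.2, 2.28], [-1.44, 1.52], [-3.14, 3.14]. Speed limits (rad/s): [2.22, 2.22, 2.57, 3.14, 3.14, 3.14].

INTERFACE

Orientations are given as [roll, pitch, yaw] about the fixed x, y, z axes, in that order (R = Rz(yaw) Ry(pitch) Rx(roll)).
In Python, from cell import arm gives the robot as it stands.
- The arm moves only by the tool step_arm, never from a script. Its argument "increments" is a list of rows, each an object with "slide": the shift along the tool's x, y, z in cm, a list of three; "turn": the turn, a rotation vector about the tool's x, y, z in rad, a list of three; "fingers": the opening, from 0 (shut) to 1 (fully open). A call has 1 to 20 rows; each row shifts and turns the commanded pose from where the row before left it, along the tool's axes as they then stand; what a row does not reach is not made up. A row lasts 1/12 s, in which the tool goes at most 41.7 mm and 7.16 degrees, less where a joint would pass 70% of its speed; a pose out of reach is approached as far as the arm can. A call with a gripper value outside its range is refused whole. The fingers move at their own pace and stop on an object; "grip_force" is the grip in N (left out, the last holds). Time passes only in rows, so rows that do not move let the fingers close. It gives the time, the measured TCP pose, the force, the opening and the grip force at its end, in the units of the state.
- arm.read_state(): the state, without advancing time (a new reading comes with each control period).
- arm.grab_frame(name): name is "scene" or "side" or "wrist"; returns the picture (384x512x3 uint8, red, green, blue); there is no depth.
- arm.camera_info(name): a dict with "K" (3x3 intrinsics, pixels), "world_from_camera" (4x4, takes a point from camera to world coordinates); the wrist camera has in their place "mount" (4x4, takes a point from camera to tool coordinates, whose origin is the TCP and whose axes are the flange's). Camera axes: x right, y down, z forward; pixel columns grow to the right and rows downward; lengths in mm; the calibration is good to about 2 mm. A picture is of the moment at which its call begins: read the wrist's pose just before it. camera_info takes no time and is no camera call.
- arm.finish_job(): hands the job in; it is judged then, once.
The state is a dict: "t": time; "joint_pos": joint angles; "qvel": joint speeds; "tau": joint torques, N m; "ee_pos": TCP position; "tool_rot": TCP orientation; "ft_force": force on the tool from outside, world axes, zero at the start; "torque": the same for the moment, N m; "gripper_width": opening from 0.0 (shut) to 1.0 (fully open); "grasp_force": force on a finger pad.
Only numpy, scipy, OpenCV 4.12 (cv2) and the standard library are available. Lean on these libraries where they do the work, as an engineer would, in place of code of your own. Each camera call takes 0.05 s, during which the arm holds its last target. There are 200 camera calls.

## Working session

There is one attempt and no reset: what is moved stays moved. The work goes in short steps, Python scripts to look and compute and a tool call to move; the robot and the scene stay as the last step left them, time stands still between calls to the robot, and variables do not carry over. Pictures are saved under pics/ and viewed, at most 14 in all, crops included, and the job is handed in when it is done.

Besides the shell and the picture viewer there is one more tool, called after "Call:" as name(argument=value, ...) on one line, values as JSON. step_arm: Moves the arm, as the interface text tells. Its arguments: {"type":"object","properties":{"increments":{"type":"array"},"grip_force":{"type":"number"}},"required":["increments"]}

```bash
ls; mkdir -p pics; cat > h.py <<'E'
import numpy as np, cv2
from cell import arm
from scipy.spatial.transform import Rotation as R
def T_tool(s):
    T=np.eye(4);T[:3,:3]=R.from_euler('xyz',s["tool_rot"]).as_matrix();T[:3,3]=s["ee_pos"];return T
def shot(name,fn=None):
    s=arm.read_state();im=arm.grab_frame(name);ci=arm.camera_info(name)
    W=ci["world_from_camera"] if name!="wrist" else T_tool(s)@np.array(ci["mount"])
    if fn: cv2.imwrite(f"pics/{fn}.png",cv2.cvtColor(im,cv2.COLOR_RGB2BGR))
    return im,np.array(ci["K"]),np.array(W)
def ray(K,W,u,v):
    d=W[:3,:3]@np.linalg.solve(K,[u,v,1.]);return W[:3,3],d
def plane(K,W,u,v,z):
    o,d=ray(K,W,u,v);return o+d*(z-o[2])/d[2]
def proj(K,W,p):
    q=np.linalg.inv(W)@np.append(p,1);q=K@q[:3];return q[:2]/q[2]
E
python3 - <<'E'
from h import *
a=shot("scene","scene0")[0];b=shot("side","side0")[0];c=shot("wrist","w0")[0]
im=np.vstack([np.hstack([a,b])]);cv2.imwrite("pics/both.png",cv2.resize(im,(800,300))[:,:,::-1])
print(arm.read_state())
for n in("scene","side","wrist"):print(n,arm.camera_info(n))
E
```

```text
pics
{'t': 0.15, 'joint_pos': array([1.21600800e+00, 8.73731646e-02, 1.75340611e-01, 1.65980840e+00,
       2.26914834e-05, 1.57082480e+00]), 'qvel': array([ 0.00052435, -0.00193296,  0.00232035,  0.00016627,  0.00049649,
       -0.00048212]), 'tau': array([ 3.14959572e-03, -5.20761108e+01,  4.65043259e+01,  1.39203540e-02,
        1.38738383e-04, -3.35157395e-06]), 'ee_pos': array([190.99838125, 515.58388509, 222.93681118]), 'tool_rot': array([-3.14054802e+00, -2.26617264e-05,  2.78677583e+00]), 'ft_force': array([0.49792306, 1.07006168, 0.20495137]), 'torque': array([ 0.04508741, -0.01946887, -0.00138264]), 'grasp_force': 0.0, 'gripper_width': 1.0051029900771318}
scene {'K': array([[442.28632755,   0.        , 257.26634557],
       [  0.        , 442.28632755, 186.94646245],
       [  0.        ,   0.        ,   1.        ]]), 'world_from_camera': array([[-7.66083212e-01,  4.68300858e-01, -4.40239502e-01,
         1.20911639e+03],
       [ 6.42546657e-01,  5.74858280e-01, -5.06627824e-01,
         8.49902401e+02],
       [ 1.58210785e-02, -6.70993491e-01, -7.41294428e-01,
         
[... 450 characters left out ...]
5551e+02],
       [ 1.08715216e-02, -7.47465534e-01, -6.64211627e-01,
         1.13530532e+03],
       [ 0.00000000e+00,  0.00000000e+00,  0.00000000e+00,
         1.00000000e+00]])}
wrist {'K': array([[302.70034022,   0.        , 255.80741708],
       [  0.        , 302.70034022, 190.0808242 ],
       [  0.        ,   0.        ,   1.        ]]), 'mount': array([[ 7.63791799e-04, -9.65147292e-01, -2.61706173e-01,
         6.63420703e+01],
       [ 9.99999665e-01,  8.13937348e-04, -8.32150170e-05,
        -1.32003712e+00],
       [ 2.93327177e-04, -2.61706022e-01,  9.65147591e-01,
        -1.50013039e+02],
       [ 0.00000000e+00,  0.00000000e+00,  0.00000000e+00,
         1.00000000e+00]])}
```

View pics/scene0.png

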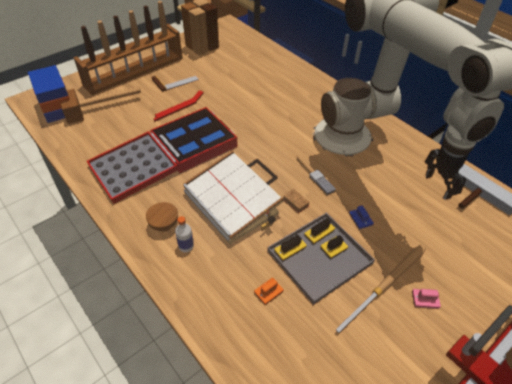

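View pics/side0.png

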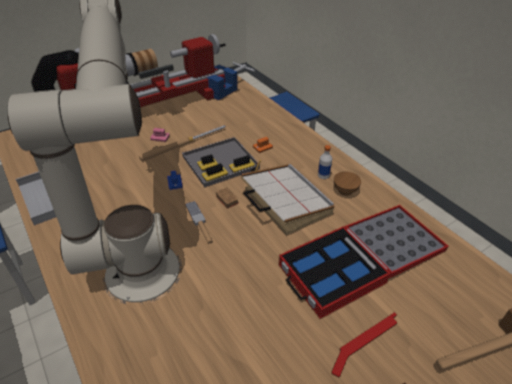

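The scene view shows the grey tray with three yellow/black blocks around pixel (310,240), the white board at (232,195), the red case with blue cutouts at (195,135), and orange, pink and blue look-alikes nearby. Next I'll get coarse positions.

```bash
python3 - <<'E'
from h import *
im,K,W=shot("scene")
P=lambda n,u,v,z:print(n,plane(K,W,u,v,z)[:2].round())
for n,u,v,z in [("trayL",269,255,20),("T",328,216,20),("R",372,258,20),("B",317,298,20),
 ("boardL",186,188,42),("Bt",234,155,42),("Br",283,200,42),("Bb",231,238,42),("handle",263,170,36),
 ("blkL",290,244,50),("blkT",320,230,50),("blkR",336,244,50),("cut1",178,138,20),("cut2",204,122,20),("cut3",188,150,20),("cut4",214,137,20),("caseT",215,110,20),("caseR",237,135,20)]: P(n,u,v,z)
hsv=cv2.cvtColor(im,cv2.COLOR_RGB2HSV)
for nm in("scene","side"):
  im,K,W=shot(nm);hsv=cv2.cvtColor(im,cv2.COLOR_RGB2HSV)
  m=cv2.inRange(hsv,(22,140,120),(33,255,255))
  n,l,st,c=cv2.connectedComponentsWithStats(m)
  for i in range(1,n):
    if st[i,4]>25: print(nm,st[i],plane(K,W,*c[i],20).round())
big=[cv2.resize(cv2.imread(f"pics/{f}0.png")[a:b,c:d],(400,300),interpolation=cv2.INTER_CUBIC) for f,a,b,c,d in(("scene",90,315,90,390),("side",120,315,170,430))]
cv2.imwrite("pics/crop.png",np.hstack(big))
E
```

```text
trayL [646. 269.]
T [378. 278.]
R [393. 492.]
B [635. 479.]
boardL [ 700. -131.]
Bt [ 458. -158.]
Br [465. 135.]
Bb [710. 149.]
handle [419. -28.]
blkL [579. 294.]
blkT [463. 317.]
blkR [463. 390.]
cut1 [ 561. -402.]
cut2 [ 418. -418.]
cut3 [ 570. -315.]
cut4 [ 442. -313.]
caseT [ 333. -455.]
caseR [ 361. -263.]
scene [305 224  30  18 150] [456. 312.  20.]
scene [275 241  31  18 153] [581. 298.  20.]
scene [321 242  27  15 155] [464. 387.  20.]
side [198 161  19   8  59] [440. 363.  20.]
side [230 162  24   9  79] [560. 272.  20.]
side [202 170  25  10  83] [433. 287.  20.]
```

View pics/crop.png

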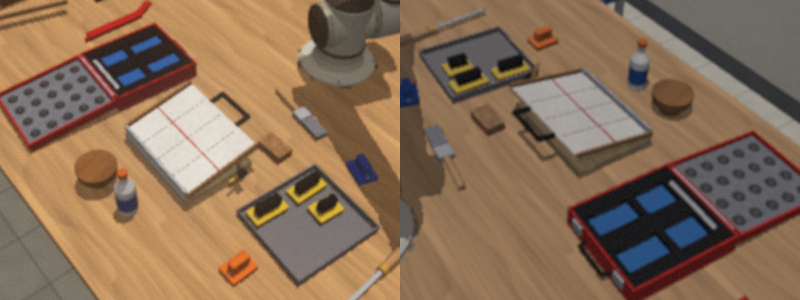

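Three blocks are present: two LONG at about (575,290) and (455,310), and one SHORT at about (465,387). I'll move above the tray with the tool at yaw 0 and look from there.

Call:
step_arm(increments=[{"slide": [-3.2,-0.9,-0.6],"turn": [0,0,0]},{"slide": [-3.2,-0.9,-0.6],"turn": [0,0,0]},{"slide": [-3.2,-0.9,-0.6],"turn": [0,0,0]},{"slide": [-3.2,-0.9,-0.6],"turn": [0,0,0]},{"slide": [-3.2,-0.9,-0.6],"turn": [0,0,0]},{"slide": [-3.2,-0.9,-0.6],"turn": [0,0,0]},{"slide": [-3.2,-0.9,-0.6],"turn": [0,0,0]},{"slide": [-3.2,-0.9,-0.6],"turn": [0,0,0]},{"slide": [-3.2,-0.9,-0.6],"turn": [0,0,0]},{"slide": [-3.2,-0.9,-0.6],"turn": [0,0,0]},{"slide": [-3.2,-0.9,-0.6],"turn": [0,0,0]},{"slide": [-3.2,-0.9,-0.6],"turn": [0,0,0]},{"slide": [-3.2,-0.9,-0.6],"turn": [0,0,0]},{"slide": [0,0,0],"turn": [0,0,0.12]},{"slide": [0,0,0],"turn": [0,0,0.12]},{"slide": [0,0,0],"turn": [0,0,0.12]},{"slide": [0,0,0],"turn": [0,0,0.12]},{"slide": [0,0,0],"turn": [0,0,0.12]},{"slide": [0,0,0],"turn": [0,0,0.12]},{"slide": [0,0,0],"turn": [0,0,0.12]}])

```text
invalid input
```

Call:
step_arm(increments=[{"slide": [0,0,0],"turn": [0,0,0.12]},{"slide": [0,0,0],"turn": [0,0,0.12]},{"slide": [0,0,0],"turn": [0,0,0.12]},{"slide": [0,0,0],"turn": [0,0,0.12]},{"slide": [0,0,0],"turn": [0,0,0.12]},{"slide": [0,0,0],"turn": [0,0,0.12]},{"slide": [0,0,0],"turn": [0,0,0.12]},{"slide": [0,0,0],"turn": [0,0,0.12]},{"slide": [0,0,0],"turn": [0,0,0.12]},{"slide": [0,0,0],"turn": [0,0,0.12]},{"slide": [0,0,0],"turn": [0,0,0.12]},{"slide": [0,0,0],"turn": [0,0,0.12]},{"slide": [0,0,0],"turn": [0,0,0.12]},{"slide": [0,0,0],"turn": [0,0,0.12]},{"slide": [0,0,0],"turn": [0,0,0.12]},{"slide": [0,0,0],"turn": [0,0,0.12]},{"slide": [0,0,0],"turn": [0,0,0.025]},{"slide": [0,0,0],"turn": [0,0,0]}])

```text
invalid input
```

```bash
python3 - <<'E'
from h import *
shot("wrist","w1")
s=arm.read_state();print(s["t"],s["ee_pos"],s["tool_rot"],s["joint_pos"])
E
```

```text
0.35 [191.07582204 515.7002368  223.30943506] [-3.14126016e+00 -2.40132130e-05  2.78669946e+00] [1.21594875e+00 8.70922124e-02 1.75765578e-01 1.65980218e+00
 2.40283775e-05 1.57084193e+00]
```

View pics/w1.png

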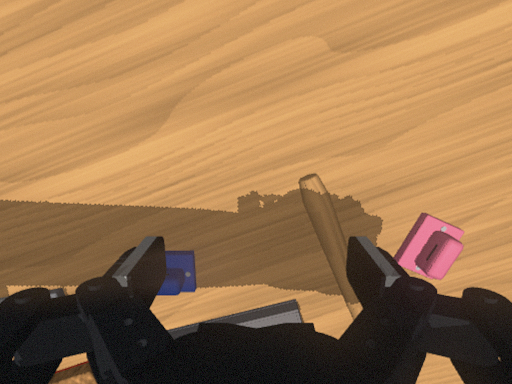

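The pink and blue look-alikes, the gouge and the tray edge are in view. The gripper hides the lower part of the image, so the usable view lies on the tool's +x side. I'll resend the moves with the fingers field included.

Call:
step_arm(increments=[{"slide": [-2.4,-1.5,-0.7],"turn": [0,0,0],"fingers": 1},{"slide": [-2.4,-1.5,-0.7],"turn": [0,0,0],"fingers": 1},{"slide": [-2.4,-1.5,-0.7],"turn": [0,0,0],"fingers": 1},{"slide": [-2.4,-1.5,-0.7],"turn": [0,0,0],"fingers": 1},{"slide": [-2.4,-1.5,-0.7],"turn": [0,0,0],"fingers": 1},{"slide": [-2.4,-1.5,-0.7],"turn": [0,0,0],"fingers": 1},{"slide": [-2.4,-1.5,-0.7],"turn": [0,0,0],"fingers": 1},{"slide": [-2.4,-1.5,-0.7],"turn": [0,0,0],"fingers": 1},{"slide": [-2.4,-1.5,-0.7],"turn": [0,0,0],"fingers": 1},{"slide": [-2.4,-1.5,-0.7],"turn": [0,0,0],"fingers": 1},{"slide": [-2.4,-1.5,-0.7],"turn": [0,0,0],"fingers": 1},{"slide": [-2.4,-1.5,-0.7],"turn": [0,0,0],"fingers": 1},{"slide": [0,0,0],"turn": [0,0,0.12],"fingers": 1},{"slide": [0,0,0],"turn": [0,0,0.12],"fingers": 1},{"slide": [0,0,0],"turn": [0,0,0.12],"fingers": 1},{"slide": [0,0,0],"turn": [0,0,0.12],"fingers": 1},{"slide": [0,0,0],"turn": [0,0,0.12],"fingers": 1},{"slide": [0,0,0],"turn": [0,0,0.12],"fingers": 1},{"slide": [0,0,0],"turn": [0,0,0.12],"fingers": 1},{"slide": [0,0,0],"turn": [0,0,0.12],"fingers": 1}])

```text
t: 2.02
ee_pos: [398.6, 246.9, 307.5]
tool_rot: [3.142, -0.0, 1.821]
ft_force: [0.0, -0.0, 0.3]
gripper_width: 0.997
grasp_force: 0.0
```

Call:
step_arm(increments=[{"slide": [0,0,0],"turn": [0,0,0.12],"fingers": 1},{"slide": [0,0,0],"turn": [0,0,0.12],"fingers": 1},{"slide": [0,0,0],"turn": [0,0,0.12],"fingers": 1},{"slide": [0,0,0],"turn": [0,0,0.12],"fingers": 1},{"slide": [0,0,0],"turn": [0,0,0.12],"fingers": 1},{"slide": [0,0,0],"turn": [0,0,0.12],"fingers": 1},{"slide": [0,0,0],"turn": [0,0,0.12],"fingers": 1},{"slide": [0,0,0],"turn": [0,0,0.12],"fingers": 1},{"slide": [0,0,0],"turn": [0,0,0.12],"fingers": 1},{"slide": [0,0,0],"turn": [0,0,0.12],"fingers": 1},{"slide": [0,0,0],"turn": [0,0,0.12],"fingers": 1},{"slide": [0,0,0],"turn": [0,0,0.12],"fingers": 1},{"slide": [0,0,0],"turn": [0,0,0.12],"fingers": 1},{"slide": [0,0,0],"turn": [0,0,0.12],"fingers": 1},{"slide": [0,0,0],"turn": [0,0,0.12],"fingers": 1},{"slide": [0,0,0],"turn": [0,0,0.027],"fingers": 1},{"slide": [0,0,0],"turn": [0,0,0],"fingers": 1}])

```text
t: 3.43
ee_pos: [444.8, 112.5, 307.6]
tool_rot: [-3.038, 0.025, 0.183]
ft_force: [0.6, -0.3, -1.1]
gripper_width: 0.999
grasp_force: 0.0
```

```bash
python3 - <<'E'
from h import *
shot("wrist","w2")
s=arm.read_state();print(s["t"],s["ee_pos"],s["tool_rot"],s["joint_pos"])
E
```

```text
3.4833 [444.54755814 113.63352386 307.63058779] [-3.03788659  0.02518677  0.18516125] [ 0.1841659  -0.05902471  0.19162273  1.84673409  0.10368095  3.14059225]
```

View pics/w2.png

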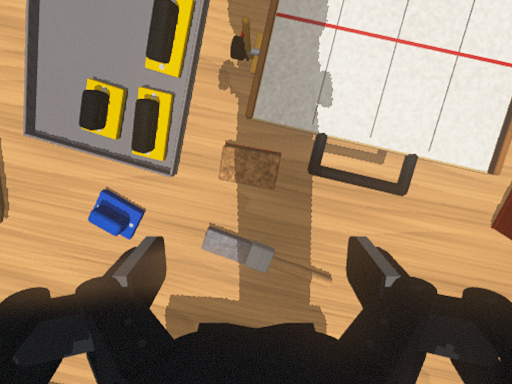

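The wrist reached a joint limit, since yaw = j1 + π − j6. The view shows the tray's near edge with two LONG blocks and one SHORT block, the board handle bar at (360,182), and the red line along the top. I'll use a yaw of π/2 to π here. Next, a helper to compute the moves.

```bash
cat >> h.py <<'E'
def goal(p,yaw,tilt=None):
    s=arm.read_state();T=T_tool(s)
    G=R.from_euler('xyz',[np.pi,0,yaw]).as_matrix()
    d=np.array(p)-T[:3,3]
    print("t",round(s["t"],1),"pos",T[:3,3].round(1),"rot",np.round(s["tool_rot"],3),"F",np.round(s["ft_force"],1),"w",round(s["gripper_width"],2))
    print(" slide before turn cm",(T[:3,:3].T@d/10).round(2)," after turn",(G.T@d/10).round(2)," turn",R.from_matrix(T[:3,:3].T@G).as_rotvec().round(3))
def tri(*obs):
    A=np.zeros((3,3));b=np.zeros(3)
    for K,W,uv in obs:
        o,d=ray(K,W,*uv);d/=np.linalg.norm(d);M=np.eye(3)-np.outer(d,d);A+=M;b+=M@o
    return np.linalg.solve(A,b)
E
python3 - <<'E'
from h import *
goal([510,240,310],np.pi/2)
s=arm.read_state()
ci=arm.camera_info("wrist");Kw=np.array(ci["K"]);Ww=T_tool(s)@np.array(ci["mount"])
cs=arm.camera_info("scene");Ks,Ws=cs["K"],cs["world_from_camera"]
print("corner",tri((Kw,Ww,(250,116)),(Ks,Ws,(283,200))))
print("handle",tri((Kw,Ww,(360,182)),(Ks,Ws,(266,170))))
print(plane(Kw,Ww,360,182,36),plane(Kw,Ww,250,116,42),plane(Kw,Ww,277,14,42))
E
```

```text
t 3.5 pos [444.5 113.6 307.6] rot [-3.038  0.025  0.185] F [-0.1  0.8  0.5] w 1.0
 slide before turn cm [  8.75 -11.2    0.71]  after turn [12.64  6.55 -0.24]  turn [-0.104 -0.051 -1.386]
corner [486.42854341 153.55699326  74.24634145]
handle [431.29904175  -0.51139322  65.95890032]
[426.04327244 -10.35690356  36.        ] [485.44835911 156.0694003   42.        ] [609.96673073 144.94217699  42.        ]
```

Call:
step_arm(increments=[{"slide": [0,0,0],"turn": [-0.0087,-0.0042,-0.1155],"fingers": 1},{"slide": [0,0,0],"turn": [-0.0087,-0.0042,-0.1155],"fingers": 1},{"slide": [0,0,0],"turn": [-0.0087,-0.0042,-0.1155],"fingers": 1},{"slide": [0,0,0],"turn": [-0.0087,-0.0042,-0.1155],"fingers": 1},{"slide": [0,0,0],"turn": [-0.0087,-0.0042,-0.1155],"fingers": 1},{"slide": [0,0,0],"turn": [-0.0087,-0.0042,-0.1155],"fingers": 1},{"slide": [0,0,0],"turn": [-0.0087,-0.0042,-0.1155],"fingers": 1},{"slide": [0,0,0],"turn": [-0.0087,-0.0042,-0.1155],"fingers": 1},{"slide": [0,0,0],"turn": [-0.0087,-0.0042,-0.1155],"fingers": 1},{"slide": [0,0,0],"turn": [-0.0087,-0.0042,-0.1155],"fingers": 1},{"slide": [0,0,0],"turn": [-0.0087,-0.0042,-0.1155],"fingers": 1},{"slide": [0,0,0],"turn": [-0.0087,-0.0042,-0.1155],"fingers": 1},{"slide": [2.5,1.3,0],"turn": [0,0,0],"fingers": 1},{"slide": [2.5,1.3,0],"turn": [0,0,0],"fingers": 1},{"slide": [2.5,1.3,0],"turn": [0,0,0],"fingers": 1},{"slide": [2.5,1.3,0],"turn": [0,0,0],"fingers": 1},{"slide": [2.5,1.3,0],"turn": [0,0,0],"fingers": 1},{"slide": [0,0,0],"turn": [0,0,0],"fingers": 1},{"slide": [0,0,0],"turn": [0,0,0],"fingers": 1}])

```text
t: 5.07
ee_pos: [508.6, 242.0, 306.6]
tool_rot: [-3.141, 0.001, 1.577]
ft_force: [-1.1, -1.0, 0.0]
gripper_width: 0.999
grasp_force: 0.0
```

```bash
python3 - <<'E'
from h import *
im,K,W=shot("wrist","w3")
goal([510,240,310],np.pi/2)
hsv=cv2.cvtColor(im,cv2.COLOR_RGB2HSV)
m=cv2.inRange(hsv,(20,120,90),(34,255,255))
n,l,st,c=cv2.connectedComponentsWithStats(m)
for i in range(1,n):
  if st[i,4]>150:
    ys,xs=np.where(l==i)
    P=np.array([plane(K,W,u,v,20)[:2] for u,v in zip(xs,ys)],np.float32)
    r=cv2.minAreaRect(P);print(st[i],np.round(r[0]),np.round(r[1]),r[2])
E
```

```text
t 5.1 pos [508.4 241.  307.3] rot [-3.141  0.     1.576] F [ 0.5 -1.3 -0.6] w 1.0
 slide before turn cm [-0.1   0.16 -0.27]  after turn [-0.1   0.16 -0.27]  turn [-0.     0.     0.005]
[ 186   28   61   52 1651] [453. 376.] [56. 76.] 83.2402572631836
[ 176   93   72   40 1597] [445. 300.] [ 50. 100.] 87.11219024658203
[ 263  102   74   43 1526] [569. 286.] [50. 99.] 84.16374206542969
```

View pics/w3.png

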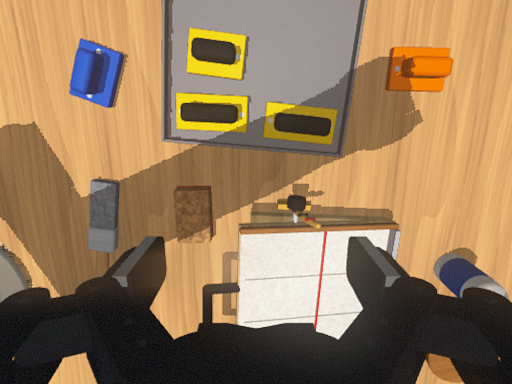

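Clear view of the blocks: SHORT at pixel (216,54), LONG A at (212,112), LONG B at (300,123). The fitted rectangles match the true sizes. Next I'll look at the board and its handle.

Call:
step_arm(increments=[{"slide": [-3.5,-0.4,0],"turn": [0,0,0],"fingers": 1},{"slide": [-3.5,-0.4,0],"turn": [0,0,0],"fingers": 1},{"slide": [-3.5,-0.4,0],"turn": [0,0,0],"fingers": 1},{"slide": [-3.5,-0.4,0],"turn": [0,0,0],"fingers": 1},{"slide": [-3.5,-0.4,0],"turn": [0,0,0],"fingers": 1},{"slide": [-3.5,-0.4,0],"turn": [0,0,0],"fingers": 1},{"slide": [-3.5,-0.4,0],"turn": [0,0,0],"fingers": 1},{"slide": [-3.5,-0.4,0],"turn": [0,0,0],"fingers": 1},{"slide": [-3.5,-0.4,0],"turn": [0,0,0],"fingers": 1},{"slide": [-3.5,-0.4,0],"turn": [0,0,0],"fingers": 1},{"slide": [0,0,0],"turn": [0,0,0],"fingers": 1},{"slide": [0,0,0],"turn": [0,0,0],"fingers": 1}])

```text
t: 6.12
ee_pos: [468.7, -112.1, 308.2]
tool_rot: [3.14, 0.0, 1.57]
ft_force: [-0.5, 0.1, 0.4]
gripper_width: 0.998
grasp_force: 0.0
```

```bash
python3 - <<'E'
from h import *
im,K,W=shot("wrist","w4")
goal([430,0,200],np.pi/2-.1)
np.save("w4.npy",W)
E
```

```text
t 6.2 pos [ 469.1 -110.9  308.2] rot [ 3.14  -0.     1.571] F [-0.1  0.1  0.6] w 1.0
 slide before turn cm [11.1  -3.92 10.81]  after turn [10.65 -4.99 10.82]  turn [ 0.001 -0.     0.1  ]
```

View pics/w4.png

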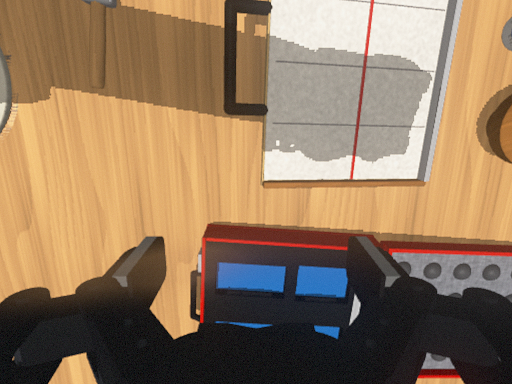

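```bash
python3 - <<'E'
from h import *
K=np.array(arm.camera_info("wrist")["K"]);W=np.load("w4.npy")
cs=arm.camera_info("scene");Ks,Ws=cs["K"],cs["world_from_camera"]
im=cv2.imread("pics/scene0.png")[140:215,215:295]
cv2.imwrite("pics/c2.png",cv2.resize(im,None,fx=7,fy=7,interpolation=cv2.INTER_CUBIC))
for z in(36,50,66):print(z,plane(K,W,230,56,z),plane(K,W,266,97,z+6),plane(K,W,365,65,z+6))
print(tri((K,W,(263,182)),(Ks,Ws,(234,155))))
E
```

```text
36 [435.16803443  17.42680404  36.        ] [481.83736765 -33.36867847  42.        ] [608.36778686   5.79543472  42.        ]
50 [436.25910414  15.29253007  50.        ] [481.37444031 -33.82521001  56.        ] [603.64900397   4.02161672  56.        ]
66 [437.50604095  12.85335982  66.        ] [480.8453805  -34.34696034  72.        ] [598.25610923   1.99439614  72.        ]
[ 475.65697567 -139.60855832   67.22515131]
```

View pics/c2.png

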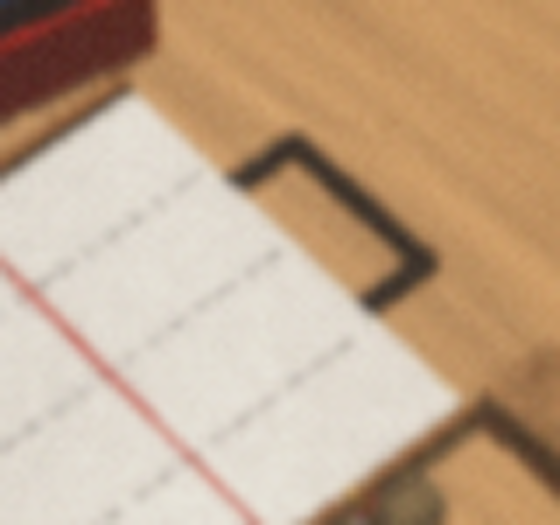

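```bash
python3 - <<'E'
from h import *
K=np.array(arm.camera_info("wrist")["K"]);W=np.load("w4.npy")
cs=arm.camera_info("scene");Ks,Ws=cs["K"],cs["world_from_camera"]
h=tri((K,W,(230.5,56)),(Ks,Ws,(266.8,168.9)));c=tri((K,W,(263,182)),(Ks,Ws,(233.4,153.2)));d=None
print(h,c)
print(proj(Ks,Ws,h),proj(K,W,h))
goal([h[0],h[1],h[2]+60],np.pi/2-.1)
E
```

```text
[438.10180421  11.00705246  84.56316524] [ 476.67597765 -138.60691068   77.41930453]
[266.34035453 168.97734244] [229.2343733   55.06798195]
t 6.2 pos [ 469.1 -110.9  308.2] rot [ 3.14  -0.     1.571] F [-0.1  0.1  0.6] w 1.0
 slide before turn cm [12.2  -3.12 16.36]  after turn [11.83 -4.3  16.36]  turn [ 0.001 -0.     0.1  ]
```

The handle bar's ends and the corner of the board put the board at about 0.15 rad, with the bar near (437,12,77). I'll descend around the bar with the fingers partly open.

Call:
step_arm(increments=[{"slide": [3,-1.1,0],"turn": [0,0,0.1],"fingers": 0.36},{"slide": [3,-1.1,0],"turn": [0,0,0],"fingers": 0.36},{"slide": [3,-1.1,0],"turn": [0,0,0],"fingers": 0.36},{"slide": [3,-1.1,0],"turn": [0,0,0],"fingers": 0.36},{"slide": [0,0,3.4],"turn": [0,0,0],"fingers": 0.36},{"slide": [0,0,3.4],"turn": [0,0,0],"fingers": 0.36},{"slide": [0,0,3.4],"turn": [0,0,0],"fingers": 0.36},{"slide": [0,0,3.4],"turn": [0,0,0],"fingers": 0.36},{"slide": [0,0,2.5],"turn": [0,0,0],"fingers": 0.36},{"slide": [0,0,0],"turn": [0,0,0],"fingers": 0.36},{"slide": [0,0,0],"turn": [0,0,0],"fingers": 0.36}])

```text
t: 7.08
ee_pos: [433.9, 13.1, 146.7]
tool_rot: [-3.141, -0.0, 1.475]
ft_force: [-0.3, 1.2, 0.9]
gripper_width: 0.361
grasp_force: 0.0
```

```bash
python3 - <<'E'
from h import *
im,K,W=shot("wrist","w5")
a=shot("side")[0];
b=cv2.resize(a[130:240,190:350],(640,440),interpolation=cv2.INTER_CUBIC)
cv2.imwrite("pics/s5.png",b[:,:,::-1])
goal([437.5,12,80],np.pi/2-.1)
E
```

```text
t 7.2 pos [435.4  12.8 148.8] rot [ 3.138e+00 -1.000e-03  1.474e+00] F [ 0.2 -0.5  0.2] w 0.36
 slide before turn cm [-0.06  0.19  6.88]  after turn [-0.06  0.21  6.88]  turn [ 0.003 -0.001  0.003]
```

View pics/w5.png

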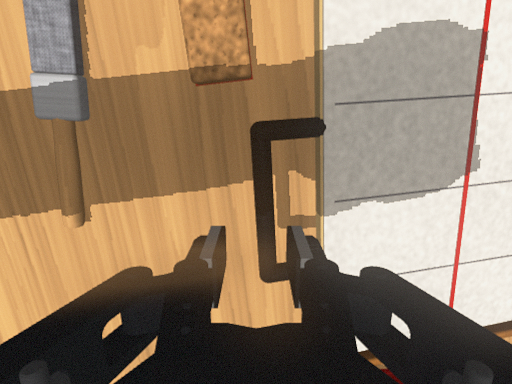

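The bar at (263,200) lies between the fingers. I'll descend and grip it.

Call:
step_arm(increments=[{"slide": [0,0.05,1.2],"turn": [0,0,0],"fingers": 0.36},{"slide": [0,0.05,1.2],"turn": [0,0,0],"fingers": 0.36},{"slide": [0,0,1.2],"turn": [0,0,0],"fingers": 0.36},{"slide": [0,0,1.2],"turn": [0,0,0],"fingers": 0.36},{"slide": [0,0,1.0],"turn": [0,0,0],"fingers": 0.36},{"slide": [0,0,1.0],"turn": [0,0,0],"fingers": 0.36},{"slide": [0,0,0],"turn": [0,0,0],"fingers": 0},{"slide": [0,0,0],"turn": [0,0,0],"fingers": 0},{"slide": [0,0,0],"turn": [0,0,0],"fingers": 0},{"slide": [0,0,0],"turn": [0,0,0],"fingers": 0}], grip_force=60)

```text
t: 8.02
ee_pos: [440.1, 11.6, 79.3]
tool_rot: [3.132, 0.0, 1.473]
ft_force: [22.1, -3.1, -11.1]
gripper_width: 0.13
grasp_force: 57.7
```

```bash
python3 - <<'E'
from h import *
goal([437.5,12,80],np.pi/2-.1)
E
```

```text
t 8.0 pos [440.1  11.6  79.3] rot [3.132 0.    1.473] F [ 22.1  -3.1 -11.1] w 0.13
 slide before turn cm [ 0.02 -0.26 -0.07]  after turn [ 0.02 -0.26 -0.07]  turn [0.009 0.    0.002]
```

Call:
step_arm(increments=[{"slide": [0,0,0.8],"turn": [0,0,0],"fingers": 0},{"slide": [0,-0.1,0.8],"turn": [0,0,0],"fingers": 0},{"slide": [0,0,0.8],"turn": [0,0,0],"fingers": 0},{"slide": [0,0,0.6],"turn": [0,0,0],"fingers": 0},{"slide": [0,0,0],"turn": [0,0,0],"fingers": 0}])

```text
t: 8.43
ee_pos: [435.5, 11.7, 48.9]
tool_rot: [3.139, 0.001, 1.473]
ft_force: [2.6, -3.5, -1.5]
gripper_width: 0.131
grasp_force: 58.5
```

Call:
step_arm(increments=[{"slide": [0,0,0.4],"turn": [0,0,0],"fingers": 0},{"slide": [0,0,0.3],"turn": [0,0,0],"fingers": 0},{"slide": [0,0,0],"turn": [0,0,0],"fingers": 0}])

```text
t: 8.68
ee_pos: [434.9, 12.1, 42.2]
tool_rot: [3.141, 0.0, 1.474]
ft_force: [-1.8, -2.6, 5.3]
gripper_width: 0.127
grasp_force: 62.7
```

Call:
step_arm(increments=[{"slide": [0,0,0.3],"turn": [0,0,0],"fingers": 0},{"slide": [0,0,0.3],"turn": [0,0,0],"fingers": 0},{"slide": [0,0,0],"turn": [0,0,0],"fingers": 0}])

```text
t: 8.93
ee_pos: [434.5, 12.1, 36.1]
tool_rot: [3.141, 0.0, 1.474]
ft_force: [-4.3, -1.6, 5.0]
gripper_width: 0.133
grasp_force: 62.9
```

Call:
step_arm(increments=[{"slide": [0,0,0.3],"turn": [0,0,0],"fingers": 0},{"slide": [0,0,0.2],"turn": [0,0,0],"fingers": 0},{"slide": [0,0,0],"turn": [0,0,0],"fingers": 0}])

```text
t: 9.18
ee_pos: [434.3, 12.1, 31.1]
tool_rot: [-3.141, 0.0, 1.474]
ft_force: [-6.1, -1.8, 5.5]
gripper_width: 0.13
grasp_force: 63.1
```

```bash
python3 - <<'E'
from h import *
a=shot("side")[0];
b=cv2.resize(a[150:250,220:350],(780,600),interpolation=cv2.INTER_CUBIC)
cv2.imwrite("pics/s6.png",b[:,:,::-1])
E
```

```text
(no output)
```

View pics/s6.png

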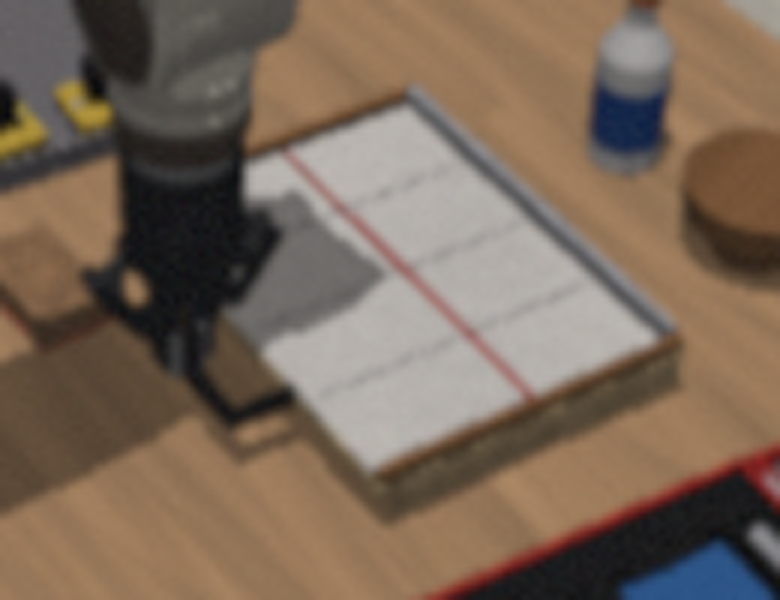

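Call:
step_arm(increments=[{"slide": [0,0,0.2],"turn": [0,0,0],"fingers": 0},{"slide": [0,0,0.2],"turn": [0,0,0],"fingers": 0},{"slide": [0,0,0],"turn": [0,0,0],"fingers": 0}], grip_force=110)

```text
t: 9.48
ee_pos: [434.2, 12.0, 27.2]
tool_rot: [-3.141, 0.0, 1.474]
ft_force: [-7.1, -2.2, 8.6]
gripper_width: 0.107
grasp_force: 109.8
```

Call:
step_arm(increments=[{"slide": [0,0,0],"turn": [0,0,0],"fingers": 0.36},{"slide": [0,0,0],"turn": [0,0,0],"fingers": 0.36},{"slide": [0,0,0],"turn": [0,0,0],"fingers": 0.36},{"slide": [0,0,-1.5],"turn": [0,0,0],"fingers": 0.36},{"slide": [0,0,-2],"turn": [0,0,0],"fingers": 0.36},{"slide": [0,0,-3],"turn": [0,0,0],"fingers": 0.36},{"slide": [0,0,-3],"turn": [0,0,0],"fingers": 0.36},{"slide": [-3.5,1,-3],"turn": [0,0,0],"fingers": 0.36},{"slide": [-3.5,1,-3],"turn": [0,0,0],"fingers": 0.36},{"slide": [-3.5,1,-3],"turn": [0,0,0],"fingers": 0.36},{"slide": [-3.5,1,-3],"turn": [0,0,0],"fingers": 0.36},{"slide": [-3,1,-3],"turn": [0,0,0],"fingers": 0.36},{"slide": [-3,1,-3],"turn": [0,0,0],"fingers": 0.36},{"slide": [0,0,0],"turn": [0,0,0],"fingers": 0.36},{"slide": [0,0,0],"turn": [0,0,0],"fingers": 0.36}])

```text
t: 10.73
ee_pos: [472.0, -174.9, 285.8]
tool_rot: [3.139, 0.0, 1.47]
ft_force: [-0.7, 0.2, -0.9]
gripper_width: 0.359
grasp_force: 0.0
```

```bash
python3 - <<'E'
from h import *
im,K,W=shot("wrist","w7")
np.save("w7.npy",W)
goal([437.5,12,80],np.pi/2-.1)
ims,Ks,Ws=shot("scene","sc7")
b=cv2.resize(ims[140:240,180:290],(495,450),interpolation=cv2.INTER_CUBIC)
cv2.imwrite("pics/w7s.png",np.hstack([cv2.resize(im[:,:512],(305,229)).repeat(1,0) if 0 else im[:300,180:485],cv2.resize(b,(330,300))])[:,:,::-1])
# red line & blue in wrist
hsv=cv2.cvtColor(im,cv2.COLOR_RGB2HSV)
red=cv2.inRange(hsv,(0,120,90),(6,255,255))|cv2.inRange(hsv,(174,120,90),(180,255,255))
red[200:]=0
ys,xs=np.where(red);print(len(xs),np.polyfit(ys,xs,1),ys.min(),ys.max())
E
```

```text
t 10.8 pos [ 471.4 -173.7  284.6] rot [ 3.141 -0.     1.471] F [ 0.1 -0.3 -0.3] w 0.36
 slide before turn cm [18.14 -5.22 20.47]  after turn [18.14 -5.23 20.46]  turn [ 0.    -0.     0.001]
2548 [1.44265795e-01 3.43703575e+02] 0 199
```

View pics/w7s.png

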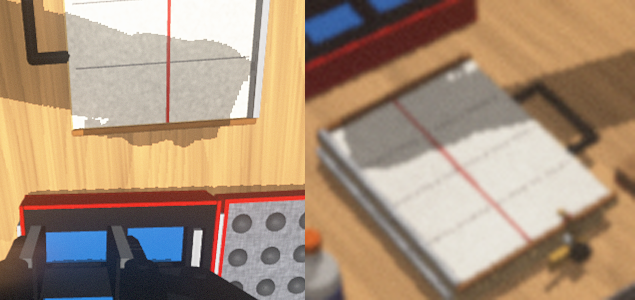

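```bash
python3 - <<'E'
from h import *
K=np.array(arm.camera_info("wrist")["K"]);W=np.load("w7.npy")
for z in (42,60,77):
  n,l,f=[plane(K,W,u,v,z)[:2] for u,v in((252.5,131),(347.5,123.5),(428,119))]
  print(z,n.round(),l.round(),f.round(),np.linalg.norm(n-l).round(1),np.linalg.norm(f-l).round(1))
cs=arm.camera_info("scene");Ks,Ws=cs["K"],cs["world_from_camera"]
sc=lambda x,y:(180+(x-305)/3,140+y/3)
print(tri((K,W,(252.5,130)),(Ks,Ws,sc(470,62))),tri((K,W,(347.5,123.5)),(Ks,Ws,sc(395,100))))
import re
im=cv2.cvtColor(cv2.imread("pics/w7.png"),cv2.COLOR_BGR2RGB);hsv=cv2.cvtColor(im,cv2.COLOR_RGB2HSV)
red=cv2.inRange(hsv,(0,120,90),(6,255,255))|cv2.inRange(hsv,(174,120,90),(180,255,255))
red[122:]=0
ys,xs=np.where(red);p=np.polyfit(ys,xs,1);a=plane(K,W,np.polyval(p,0),0,42);b=plane(K,W,np.polyval(p,121),121,42);print(a,b,np.arctan2(a[1]-b[1],a[0]-b[0])-np.pi/2)
E
```

```text
42 [ 471. -138.] [ 593. -141.] [ 694. -146.] 121.3 101.9
60 [ 472. -137.] [ 587. -140.] [ 684. -144.] 115.8 97.2
77 [ 472. -136.] [ 582. -138.] [ 675. -143.] 110.5 92.8
[ 470.64572436 -137.06028198   34.55729712] [ 590.61474961 -139.01475126   41.68653449]
[597.06719803  -1.73360419  42.        ] [ 592.14934572 -137.93494828   42.        ] -0.036091543958313155
```

The board is now flat, and the line-to-edge and line-to-stop distances check out at z=42. The line's midpoint is about (598,1) with a board yaw of about -0.036. Next I'll pick LONG A.

Call:
step_arm(increments=[{"slide": [3.9,-0.6,1],"turn": [0,0,0],"fingers": 0.45},{"slide": [3.9,-0.6,1],"turn": [0,0,0],"fingers": 0.45},{"slide": [3.9,-0.6,1],"turn": [0,0,0],"fingers": 0.45},{"slide": [3.9,-0.6,1],"turn": [0,0,0],"fingers": 0.45},{"slide": [3.9,-0.6,1],"turn": [0,0,0],"fingers": 0.45},{"slide": [3.9,-0.6,1],"turn": [0,0,0],"fingers": 0.45},{"slide": [3.9,-0.6,1],"turn": [0,0,0],"fingers": 0.45},{"slide": [3.9,-0.6,1],"turn": [0,0,0],"fingers": 0.45},{"slide": [3.9,-0.6,1],"turn": [0,0,0],"fingers": 0.45},{"slide": [3.9,-0.6,1],"turn": [0,0,0],"fingers": 0.45},{"slide": [3.9,-0.6,1],"turn": [0,0,0],"fingers": 0.45},{"slide": [3.9,-0.6,1],"turn": [0,0,0],"fingers": 0.45}])

```text
t: 11.83
ee_pos: [443.1, 301.9, 163.4]
tool_rot: [-3.141, 0.001, 1.475]
ft_force: [1.1, 0.4, 0.5]
gripper_width: 0.447
grasp_force: 0.0
```

Call:
step_arm(increments=[{"slide": [0,0,0],"turn": [0,0,-0.116],"fingers": 0.45},{"slide": [0,0,0],"turn": [0,0,-0.116],"fingers": 0.45},{"slide": [0,0,0],"turn": [0,0,-0.116],"fingers": 0.45},{"slide": [0,0,0],"turn": [0,0,-0.116],"fingers": 0.45},{"slide": [0,0,0],"turn": [0,0,-0.116],"fingers": 0.45},{"slide": [0,0,0],"turn": [0,0,-0.116],"fingers": 0.45},{"slide": [0,0,0],"turn": [0,0,-0.116],"fingers": 0.45},{"slide": [0,0,0],"turn": [0,0,-0.116],"fingers": 0.45},{"slide": [0,0,0],"turn": [0,0,-0.116],"fingers": 0.45},{"slide": [0,0,0],"turn": [0,0,-0.116],"fingers": 0.45},{"slide": [0,0,0],"turn": [0,0,-0.116],"fingers": 0.45},{"slide": [0,0,0],"turn": [0,0,-0.116],"fingers": 0.45},{"slide": [0,0,0],"turn": [0,0,-0.116],"fingers": 0.45},{"slide": [0,0,0],"turn": [0,0,-0.116],"fingers": 0.45},{"slide": [0,0,0],"turn": [0,0,0],"fingers": 0.45}])

```text
t: 13.08
ee_pos: [443.8, 299.8, 163.8]
tool_rot: [-3.141, -0.001, 3.104]
ft_force: [-0.4, -0.5, 0.5]
gripper_width: 0.451
grasp_force: 0.0
```

```bash
cat >> h.py <<'E'
def blocks(name="scene",z=20,fn=None,zr=16):
    im,K,W=shot(name,fn);hsv=cv2.cvtColor(im,cv2.COLOR_RGB2HSV)
    m=cv2.inRange(hsv,(20,120,90),(34,255,255));n,l,st,c=cv2.connectedComponentsWithStats(m)
    for i in range(1,n):
      if st[i,4]>40:
        ys,xs=np.where(l==i);P=np.array([plane(K,W,u,v,z)[:2] for u,v in zip(xs,ys)],np.float32)
        r=cv2.minAreaRect(P);a=np.deg2rad(r[2]);a=a-np.pi/2 if r[1][0]<r[1][1] else a
        print(name,st[i,:5],np.round(r[0]),np.round(r[1]),"yaw",round((a+np.pi/2)%np.pi-np.pi/2,3))
E
python3 - <<'E'
from h import *
blocks("scene")
goal([445,300,49],np.pi-.05)
E
```

```text
scene [304 223  31  20 198] [445. 304.] [ 51. 104.] yaw -0.066
scene [274 240  32  20 210] [571. 290.] [ 54. 103.] yaw -0.125
scene [321 241  27  17 207] [455. 380.] [59. 80.] yaw -0.141
t 13.1 pos [444.  299.8 164. ] rot [-3.141e+00 -1.000e-03  3.096e+00] F [-0.3  0.6 -0.3] w 0.45
 slide before turn cm [-0.11  0.04 11.5 ]  after turn [-0.1   0.03 11.5 ]  turn [-0.001 -0.001  0.005]
```

Call:
step_arm(increments=[{"slide": [0,0,3],"turn": [0,0,0],"fingers": 0.45},{"slide": [0,0,3],"turn": [0,0,0],"fingers": 0.45},{"slide": [0,0,2.5],"turn": [0,0,0],"fingers": 0.45},{"slide": [0,0,1.5],"turn": [0,0,0],"fingers": 0.45},{"slide": [0,0,1.5],"turn": [0,0,0],"fingers": 0.45},{"slide": [0,0,0],"turn": [0,0,0],"fingers": 0.1},{"slide": [0,0,0],"turn": [0,0,0],"fingers": 0.1},{"slide": [0,0,0],"turn": [0,0,0],"fingers": 0.1},{"slide": [0,0,0],"turn": [0,0,0],"fingers": 0.1},{"slide": [0,0,0],"turn": [0,0,0],"fingers": 0.1}], grip_force=40)

```text
t: 13.97
ee_pos: [445.8, 300.0, 51.1]
tool_rot: [3.14, 0.002, 3.096]
ft_force: [-0.2, 1.1, 0.6]
gripper_width: 0.1
grasp_force: 0.5
```

Call:
step_arm(increments=[{"slide": [0,0,-1],"turn": [0,0,0],"fingers": 0.1},{"slide": [0,0,-3],"turn": [0,0,0],"fingers": 0.1},{"slide": [0,0,-3],"turn": [0,0,0],"fingers": 0.1},{"slide": [0,0,-3],"turn": [0,0,0],"fingers": 0.1},{"slide": [0,0,0],"turn": [0,0,0],"fingers": 0.1}])

```text
t: 14.38
ee_pos: [447.3, 300.7, 157.5]
tool_rot: [3.136, 0.008, 3.096]
ft_force: [0.9, 0.9, 0.6]
gripper_width: 0.098
grasp_force: 0.0
```

```bash
python3 - <<'E'
from h import *
goal([537,38,88],np.pi-.036)
E
```

```text
t 14.4 pos [447.3 300.7 157.5] rot [3.136 0.008 3.096] F [0.9 0.9 0.6] w 0.1
 slide before turn cm [-10.09 -25.87   6.89]  after turn [ -9.91 -25.93   6.95]  turn [ 0.005  0.008 -0.009]
```

The grasp missed: the fingers closed to 0.1. I'll look.

```bash
python3 - <<'E'
from h import *
im,K,W=shot("wrist","w8")
b=shot("scene","sc8")[0][190:310,240:400]
print(proj(K,W,[445,300,54]))
cv2.imwrite("pics/v8.png",np.hstack([im,cv2.resize(b,(512,384))])[::1,::1,::-1][:, :]) 
i=cv2.imread("pics/v8.png");cv2.imwrite("pics/v8.png",cv2.resize(i,(800,300)))
blocks("scene")
E
```

```text
[255.65801845 184.39705131]
scene [304 224  31  19 198] [445. 305.] [ 51. 105.] yaw -0.092
scene [275 240  32  20 212] [571. 288.] [ 54. 103.] yaw -0.091
scene [321 241  27  17 206] [455. 380.] [59. 79.] yaw -0.124
```

View pics/v8.png

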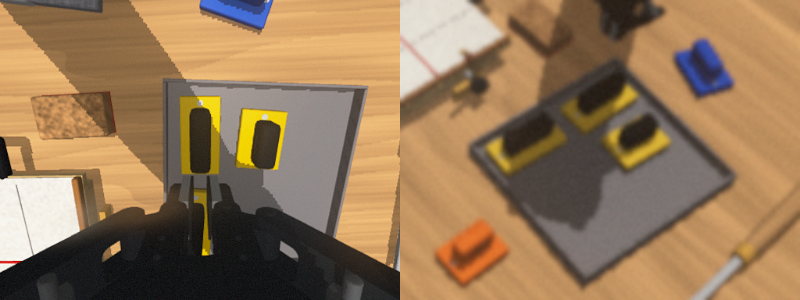

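Call:
step_arm(increments=[{"slide": [0,0,0],"turn": [0,0.008,0.005],"fingers": 0.5},{"slide": [0,0,0],"turn": [0,0,0],"fingers": 0.5},{"slide": [0.2,0,3],"turn": [0,0,0],"fingers": 0.5},{"slide": [0,0,3],"turn": [0,0,0],"fingers": 0.5},{"slide": [0,0,2.5],"turn": [0,0,0],"fingers": 0.5},{"slide": [0,0,1.5],"turn": [0,0,0],"fingers": 0.5},{"slide": [0,0,0],"turn": [0,0,0],"fingers": 0.5},{"slide": [0,0,0],"turn": [0,0,0],"fingers": 0.5},{"slide": [0,0,0],"turn": [0,0,0],"fingers": 0.5}], grip_force=40)

```text
t: 15.28
ee_pos: [443.0, 299.9, 50.9]
tool_rot: [3.141, -0.007, 3.092]
ft_force: [0.3, -0.3, -0.1]
gripper_width: 0.5
grasp_force: 0.0
```

```bash
python3 - <<'E'
from h import *
im,K,W=shot("wrist","w9");goal([445,300,49],np.pi-.05)
cv2.imwrite("pics/v9.png",np.hstack([im[100:384,130:382],cv2.resize(shot("side","sd9")[0][130:200,170:290],(480,284))])[:,:,::-1])
E
```

```text
t 15.3 pos [443.2 300.1  51.3] rot [ 3.14  -0.006  3.092] F [0.4 0.7 0. ] w 0.5
 slide before turn cm [-0.18  0.    0.23]  after turn [-0.18  0.    0.23]  turn [ 0.001 -0.006  0.   ]
```

View pics/v9.png

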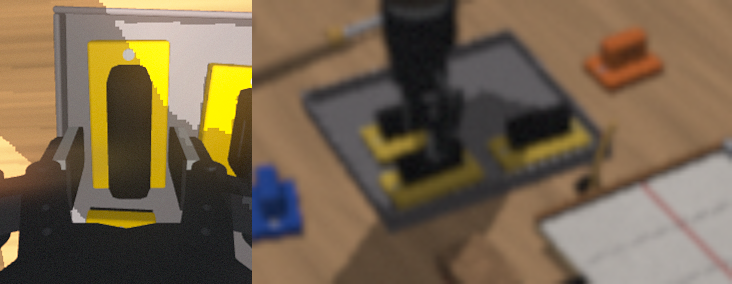

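The ridge at crop (130,130) is centred between the fingers, so the geometry is right. I'll close slowly.

Call:
step_arm(increments=[{"slide": [0,0,0.3],"turn": [0,0.006,0],"fingers": 0.35},{"slide": [0,0,0],"turn": [0,0,0],"fingers": 0.3},{"slide": [0,0,0],"turn": [0,0,0],"fingers": 0.25},{"slide": [0,0,0],"turn": [0,0,0],"fingers": 0.2},{"slide": [0,0,0],"turn": [0,0,0],"fingers": 0.2}], grip_force=40)

```text
t: 15.8
ee_pos: [442.7, 299.7, 47.2]
tool_rot: [3.141, -0.013, 3.092]
ft_force: [-0.1, -0.3, 0.1]
gripper_width: 0.2
grasp_force: 0.0
```

Call:
step_arm(increments=[{"slide": [0,0,0],"turn": [0,0,0],"fingers": 0.1},{"slide": [0,0,0],"turn": [0,0,0],"fingers": 0},{"slide": [0,0,0],"turn": [0,0,0],"fingers": 0},{"slide": [0,0,0],"turn": [0,0,0],"fingers": 0}], grip_force=40)

```text
t: 16.13
ee_pos: [442.6, 299.7, 47.1]
tool_rot: [3.141, -0.013, 3.092]
ft_force: [0.9, 0.0, 1.0]
gripper_width: 0.003
grasp_force: 0.0
```

```bash
python3 - <<'E'
from h import *
print(arm.tcp_to_tips,[x for x in dir(arm) if x[0]!='_'])
im=cv2.imread("pics/w9.png");
g=cv2.cvtColor(im,cv2.COLOR_BGR2GRAY)
for v in range(200,330,10):print(v,g[v,190:330:4])
blocks("scene")
E
```

```text
25.0 ['IKError', 'camera_info', 'finish_job', 'grab_frame', 'read_state', 'tcp_to_tips']
200 [115  73 119 118 120 118 121 117 166 166 170 167  42  50  53  54  60  55
  56  55  62  61  62 165 170 169 222 194 189 191 192 193 195 192 192]
210 [118  78 115 122 122 121 119 117 166 163 167 168  39  44  49  47  53  55
  53  55  58  53  57 154 170 169 171 120 194 191 193 192 189 190 192]
220 [119  79 110 121 120 117 119 119 160 163 164 164  41  48  51  47  45  46
  49  50  51  49  50 160 166 169 174 122 125 124 120 120 190 188 191]
230 [123  77 105 106 106  45 114 120 156 163 163 167  38  46  45  46  47  46
  45  50  52  45  48 159 165 168 169 109  59 111 135 129 126 124 123]
240 [ 51 104 109 104  51  53 110 119 147 160 160 157  51  53  49  51  49  48
  50  51  45  49  53 166 161 163 165  88  57  59 110 111 132  62  71]
250 [111 107 111  69  67  66 107 117 141 155 158 155  69  60  51  56  54  57
  53  57  55  51  52 165 156 159 155  79  54  55  57 107 108 111  64]
260 [134 137  66  67  61  65  91 117 137 153 151 156  84  54  58  60  55  49
  50  56  53  52  53 162 157 156 155  63  47  51  54
[... 386 characters left out ...]
44
  35  39  36  35  36 110 113 115 109 114 110  24  33  56  35  38  38]
300 [ 38  30  44  32 114 116 112 113 111 114 109 112 114 114 113 116 119 119
 117 116 118 112 113 114 112 111 113 112 111 113  37  45  42  33  33]
310 [ 37  33  36 156 191 112 112 112  85  80  81  75  64  61  48  31  39  24
  22  28  31  20  25  59 110 114 111 112 113 110  86  31  38  36  36]
320 [ 30  34  28 141 184 179 182 149 148 150 144 146 141 136 137 131 129 128
 122 117 118 111 116 112 108 111 111 110 113 113  90  34  39  30  39]
scene [305 223  30  20 197] [445. 305.] [ 51. 105.] yaw -0.092
scene [274 240  33  20 213] [571. 289.] [ 54. 103.] yaw -0.112
scene [321 241  27  17 201] [456. 381.] [58. 80.] yaw -0.124
```

The block is exactly where I measured it, but the fingertips in the images triangulate about 10 mm behind the TCP rather than 25 mm ahead. I'll open up, go lower, and check forces.

Call:
step_arm(increments=[{"slide": [0,0,-1],"turn": [0,0.013,0],"fingers": 0.5},{"slide": [0,0,0],"turn": [0,0,0],"fingers": 0.5},{"slide": [0,0,0],"turn": [0,0,0],"fingers": 0.5},{"slide": [0,0,1],"turn": [0,0,0],"fingers": 0.5},{"slide": [0,0,0.8],"turn": [0,0,0],"fingers": 0.5},{"slide": [0,0,0.8],"turn": [0,0,0],"fingers": 0.5},{"slide": [0,0,0],"turn": [0,0,0],"fingers": 0.5},{"slide": [0,0,0],"turn": [0,0,0],"fingers": 0.0},{"slide": [0,0,0],"turn": [0,0,0],"fingers": 0.0},{"slide": [0,0,0],"turn": [0,0,0],"fingers": 0.0},{"slide": [0,0,0],"turn": [0,0,0],"fingers": 0.0}], grip_force=25)

```text
t: 17.1
ee_pos: [442.2, 299.7, 31.3]
tool_rot: [3.141, -0.026, 3.092]
ft_force: [-0.4, 0.2, -1.3]
gripper_width: 0.275
grasp_force: 28.7
```

Gripped at width 0.275, which is right for 24 mm. I'll regrip about 10 mm deeper, straighten the tilt, and lift.

Call:
step_arm(increments=[{"slide": [0,0,0],"turn": [0,0,0],"fingers": 0.45},{"slide": [0,0,0],"turn": [0,0,0],"fingers": 0.45},{"slide": [0,0,0.6],"turn": [0,-0.026,0],"fingers": 0.45},{"slide": [0,0,0.6],"turn": [0,0,0],"fingers": 0.45},{"slide": [0,0,0],"turn": [0,0,0],"fingers": 0.45},{"slide": [0,0,0],"turn": [0,0,0],"fingers": 0},{"slide": [0,0,0],"turn": [0,0,0],"fingers": 0},{"slide": [0,0,0],"turn": [0,0,0],"fingers": 0},{"slide": [0,0,0],"turn": [0,0,0],"fingers": 0}], grip_force=40)

```text
t: 17.85
ee_pos: [442.0, 299.7, 19.1]
tool_rot: [3.142, -0.001, 3.092]
ft_force: [0.4, -0.8, -0.7]
gripper_width: 0.273
grasp_force: 41.9
```

Call:
step_arm(increments=[{"slide": [0,0,-1],"turn": [0,0,0],"fingers": 0},{"slide": [0,0,-3],"turn": [0,0,0],"fingers": 0},{"slide": [0,0,-3],"turn": [0,0,0],"fingers": 0},{"slide": [0,0,-3],"turn": [0,0,0],"fingers": 0},{"slide": [0,0,0],"turn": [0,0,0],"fingers": 0},{"slide": [0,0,0],"turn": [0,0,0],"fingers": 0}])

```text
t: 18.35
ee_pos: [442.9, 300.3, 121.6]
tool_rot: [3.139, 0.003, 3.092]
ft_force: [-0.3, 0.5, -2.2]
gripper_width: 0.276
grasp_force: 42.0
```

```bash
python3 - <<'E'
from h import *
goal([537,38,60],np.pi-.036)
blocks("scene")
E
```

```text
t 18.4 pos [442.9 300.3 121.6] rot [3.139e+00 3.000e-03 3.092e+00] F [-0.3  0.5 -2.2] w 0.28
 slide before turn cm [-10.68 -25.75   6.12]  after turn [-10.34 -25.88   6.16]  turn [ 0.002  0.003 -0.014]
scene [307 207  32  17 179] [378. 254.] [ 55. 112.] yaw -0.076
scene [274 240  33  20 216] [571. 291.] [ 55. 104.] yaw -0.157
scene [321 241  27  17 204] [455. 381.] [59. 80.] yaw -0.156
```

LONG A is lifted. Now place it in lane +35.

Call:
step_arm(increments=[{"slide": [-1.25,-3.22,0],"turn": [0,0,-0.014],"fingers": 0},{"slide": [-1.25,-3.22,0],"turn": [0,0,0],"fingers": 0},{"slide": [-1.25,-3.22,0],"turn": [0,0,0],"fingers": 0},{"slide": [-1.25,-3.22,0],"turn": [0,0,0],"fingers": 0},{"slide": [-1.25,-3.22,0],"turn": [0,0,0],"fingers": 0},{"slide": [-1.25,-3.22,0],"turn": [0,0,0],"fingers": 0},{"slide": [-1.25,-3.22,0],"turn": [0,0,0],"fingers": 0},{"slide": [-1.25,-3.22,0],"turn": [0,0,0],"fingers": 0},{"slide": [0,0,2],"turn": [0,0,0],"fingers": 0},{"slide": [0,0,2],"turn": [0,0,0],"fingers": 0},{"slide": [0,0,1.2],"turn": [0,0,0],"fingers": 0},{"slide": [0,0,0.6],"turn": [0,0,0],"fingers": 0},{"slide": [0,0,0.2],"turn": [0,0,0],"fingers": 0},{"slide": [0,0,0],"turn": [0,0,0],"fingers": 0}])

```text
t: 19.57
ee_pos: [531.9, 39.0, 58.7]
tool_rot: [3.141, -0.001, 3.107]
ft_force: [-0.2, 0.1, -1.3]
gripper_width: 0.276
grasp_force: 41.9
```

Call:
step_arm(increments=[{"slide": [0,0,0.1],"turn": [0,0,0],"fingers": 0},{"slide": [0,0,0.1],"turn": [0,0,0],"fingers": 0},{"slide": [0,0,0],"turn": [0,0,0],"fingers": 0}])

```text
t: 19.82
ee_pos: [532.7, 38.9, 57.6]
tool_rot: [3.141, 0.001, 3.106]
ft_force: [-0.5, 0.2, -1.0]
gripper_width: 0.273
grasp_force: 42.0
```

Call:
step_arm(increments=[{"slide": [0,0,0.15],"turn": [0,0,0],"fingers": 0},{"slide": [0,0,0],"turn": [0,0,0],"fingers": 0},{"slide": [0,0,0],"turn": [0,0,0],"fingers": 0.45},{"slide": [0,0,0],"turn": [0,0,0],"fingers": 0.45},{"slide": [0,0,0],"turn": [0,0,0],"fingers": 0.45},{"slide": [0,0,-2],"turn": [0,0,0],"fingers": 0.45},{"slide": [0,0,-2],"turn": [0,0,0],"fingers": 0.45},{"slide": [0,0,-2],"turn": [0,0,0],"fingers": 0.45},{"slide": [-0.35,3.1,0],"turn": [0,0,0.065],"fingers": 0.45},{"slide": [-0.35,3.1,0],"turn": [0,0,0],"fingers": 0.45},{"slide": [-0.35,3.1,0],"turn": [0,0,0],"fingers": 0.45},{"slide": [-0.35,3.1,0],"turn": [0,0,0],"fingers": 0.45},{"slide": [-0.35,3.1,0],"turn": [0,0,0],"fingers": 0.45},{"slide": [-0.35,3.1,0],"turn": [0,0,0],"fingers": 0.45},{"slide": [-0.35,3.1,0],"turn": [0,0,0],"fingers": 0.45},{"slide": [-0.35,3.1,0],"turn": [0,0,0],"fingers": 0.45},{"slide": [0,0,0],"turn": [0,0,0],"fingers": 0.45},{"slide": [0,0,0],"turn": [0,0,0],"fingers": 0.45}])

```text
t: 21.32
ee_pos: [582.8, 284.2, 114.5]
tool_rot: [-3.141, -0.001, 3.043]
ft_force: [0.5, -0.6, -0.6]
gripper_width: 0.448
grasp_force: 0.0
```

```bash
python3 - <<'E'
from h import *
goal([569,286,19],np.pi-.1)
blocks("scene");blocks("scene",z=58)
E
```

```text
t 21.3 pos [582.8 284.2 114.5] rot [-3.141e+00 -1.000e-03  3.043e+00] F [ 0.5 -0.6 -0.6] w 0.45
 slide before turn cm [1.38 0.05 9.55]  after turn [1.39 0.04 9.55]  turn [-0.001 -0.001  0.001]
scene [237 185  29  18 180] [516.  19.] [ 51. 107.] yaw -0.091
scene [274 240  32  20 209] [571. 290.] [ 53. 103.] yaw -0.106
scene [321 241  27  17 213] [456. 380.] [59. 80.] yaw -0.112
scene [237 185  29  18 175] [538.  46.] [ 49. 104.] yaw -0.103
scene [274 240  32  20 207] [591. 309.] [51. 99.] yaw -0.122
scene [321 241  27  17 210] [479. 394.] [57. 77.] yaw -0.102
```

Call:
step_arm(increments=[{"slide": [1.35,0,0],"turn": [0,0,0],"fingers": 0.45},{"slide": [0,0,2.5],"turn": [0,0,0],"fingers": 0.45},{"slide": [0,0,2.5],"turn": [0,0,0],"fingers": 0.45},{"slide": [0,0,2],"turn": [0,0,0],"fingers": 0.45},{"slide": [0,0,1.5],"turn": [0,0,0],"fingers": 0.45},{"slide": [0,0,1],"turn": [0,0,0],"fingers": 0.45},{"slide": [0,0,0],"turn": [0,0,0],"fingers": 0.45},{"slide": [0,0,0],"turn": [0,0,0],"fingers": 0},{"slide": [0,0,0],"turn": [0,0,0],"fingers": 0},{"slide": [0,0,0],"turn": [0,0,0],"fingers": 0},{"slide": [0,0,0],"turn": [0,0,0],"fingers": 0},{"slide": [0,0,-1],"turn": [0,0,0],"fingers": 0},{"slide": [0,0,-3],"turn": [0,0,0],"fingers": 0},{"slide": [0,0,-3],"turn": [0,0,0],"fingers": 0},{"slide": [0,0,-3],"turn": [0,0,0],"fingers": 0},{"slide": [0,0,-1],"turn": [0,0,0],"fingers": 0},{"slide": [0,0,0],"turn": [0,0,0],"fingers": 0},{"slide": [0,0,0],"turn": [0,0,0],"fingers": 0}])

```text
t: 22.92
ee_pos: [569.8, 284.3, 130.5]
tool_rot: [3.141, 0.0, 3.041]
ft_force: [0.3, -0.8, -2.1]
gripper_width: 0.273
grasp_force: 44.1
```

```bash
python3 - <<'E'
from h import *
goal([534,-32,130],np.pi-.036)
E
```

```text
t 22.9 pos [569.8 284.3 130.5] rot [3.141 0.    3.041] F [ 0.3 -0.8 -2.1] w 0.27
 slide before turn cm [  0.38 -31.83   0.04]  after turn [  2.44 -31.74   0.05]  turn [ 0.     0.    -0.065]
```

Call:
step_arm(increments=[{"slide": [0,0,0],"turn": [0,0,-0.065],"fingers": 0},{"slide": [0.26,-3.52,0],"turn": [0,0,0],"fingers": 0},{"slide": [0.26,-3.52,0],"turn": [0,0,0],"fingers": 0},{"slide": [0.26,-3.52,0],"turn": [0,0,0],"fingers": 0},{"slide": [0.26,-3.52,0],"turn": [0,0,0],"fingers": 0},{"slide": [0.26,-3.52,0],"turn": [0,0,0],"fingers": 0},{"slide": [0.26,-3.52,0],"turn": [0,0,0],"fingers": 0},{"slide": [0.26,-3.52,0],"turn": [0,0,0],"fingers": 0},{"slide": [0.26,-3.52,0],"turn": [0,0,0],"fingers": 0},{"slide": [0.26,-3.52,0],"turn": [0,0,0],"fingers": 0},{"slide": [0,0,0],"turn": [0,0,0],"fingers": 0},{"slide": [0,0,2.5],"turn": [0,0,0],"fingers": 0},{"slide": [0,0,2],"turn": [0,0,0],"fingers": 0},{"slide": [0,0,1.5],"turn": [0,0,0],"fingers": 0},{"slide": [0,0,0.8],"turn": [0,0,0],"fingers": 0},{"slide": [0,0,0.3],"turn": [0,0,0],"fingers": 0},{"slide": [0,0,0.15],"turn": [0,0,0],"fingers": 0},{"slide": [0,0,0],"turn": [0,0,0],"fingers": 0}])

```text
t: 24.42
ee_pos: [532.5, -31.1, 58.4]
tool_rot: [3.141, -0.005, 3.106]
ft_force: [-15.4, 1.1, 15.4]
gripper_width: 0.27
grasp_force: 46.7
```

Call:
step_arm(increments=[{"slide": [0,0,0],"turn": [0,0,0],"fingers": 0.45},{"slide": [0,0,0],"turn": [0,0,0],"fingers": 0.45},{"slide": [0,0,0],"turn": [0,0,0],"fingers": 0.45},{"slide": [0,0,-2],"turn": [0,0,0],"fingers": 0.45},{"slide": [0,0,-2],"turn": [0,0,0],"fingers": 0.45},{"slide": [0,0,-2],"turn": [0,0,0],"fingers": 0.45},{"slide": [0.79,3.37,0],"turn": [0,0,0],"fingers": 0.45},{"slide": [0.79,3.37,0],"turn": [0,0,0],"fingers": 0.45},{"slide": [0.79,3.37,0],"turn": [0,0,0],"fingers": 0.45},{"slide": [0.79,3.37,0],"turn": [0,0,0],"fingers": 0.45},{"slide": [0.79,3.37,0],"turn": [0,0,0],"fingers": 0.45},{"slide": [0.79,3.37,0],"turn": [0,0,0],"fingers": 0.45},{"slide": [0.79,3.37,0],"turn": [0,0,0],"fingers": 0.45},{"slide": [0.79,3.37,0],"turn": [0,0,0],"fingers": 0.45},{"slide": [0.79,3.37,0],"turn": [0,0,0],"fingers": 0.45},{"slide": [0.79,3.37,0],"turn": [0,0,0],"fingers": 0.45},{"slide": [0.79,3.37,0],"turn": [0,0,0],"fingers": 0.45},{"slide": [0.79,3.37,0],"turn": [0,0,0.082],"fingers": 0.45},{"slide": [0,0,0],"turn": [0,0,0],"fingers": 0.45},{"slide": [0,0,0],"turn": [0,0,0],"fingers": 0.45}])

```text
t: 26.08
ee_pos: [453.8, 377.4, 117.1]
tool_rot: [-3.141, -0.001, 3.027]
ft_force: [0.2, -1.6, -0.7]
gripper_width: 0.454
grasp_force: 0.0
```

```bash
python3 - <<'E'
from h import *
goal([453,376,19],np.pi-.118)
blocks("scene");blocks("scene",z=58)
E
```

```text
t 26.1 pos [453.8 377.4 117.1] rot [-3.141e+00 -1.000e-03  3.027e+00] F [ 0.2 -1.6 -0.7] w 0.45
 slide before turn cm [ 0.05 -0.14  9.81]  after turn [ 0.06 -0.15  9.81]  turn [-0.001 -0.001  0.003]
scene [226 173  28  18 172] [512. -53.] [ 53. 107.] yaw -0.086
scene [237 185  29  18 180] [516.  19.] [ 51. 108.] yaw -0.091
scene [307 222  27  16 167] [434. 292.] [59. 80.] yaw -0.043
scene [226 173  28  18 177] [534. -25.] [ 51. 104.] yaw -0.086
scene [237 185  29  18 180] [539.  44.] [ 51. 101.] yaw -0.04
scene [307 222  26  16 167] [457. 311.] [57. 74.] yaw -0.064
```

The SHORT block was knocked aside to about (432,288). I'll remeasure it from the wrist camera.

Call:
step_arm(increments=[{"slide": [-0.7,-2.9,-1],"turn": [0,0,0],"fingers": 0.45},{"slide": [-0.7,-2.9,-1],"turn": [0,0,0],"fingers": 0.45},{"slide": [-0.7,-2.9,-1],"turn": [0,0,-0.065],"fingers": 0.45},{"slide": [0,0,0],"turn": [0,0,0],"fingers": 0.45},{"slide": [0,0,0],"turn": [0,0,0],"fingers": 0.45}])

```text
t: 26.6
ee_pos: [466.2, 285.0, 149.1]
tool_rot: [3.14, 0.001, 3.085]
ft_force: [0.6, 0.1, 0.2]
gripper_width: 0.452
grasp_force: 0.0
```

```bash
python3 - <<'E'
from h import *
blocks("wrist",fn="w10");blocks("scene")
goal([432,288,19],np.pi-.05)
E
```

```text
wrist [ 228  101   63   83 3164] [431. 289.] [56. 75.] yaw -0.043
wrist [   0  225   35  103 2324] [559.  31.] [ 36. 123.] yaw -0.274
wrist [138 261   9  14  88] [551. 162.] [ 7. 15.] yaw -0.008
scene [226 173  28  18 175] [512. -53.] [ 53. 107.] yaw -0.086
scene [237 185  29  18 181] [518.  17.] [ 52. 104.] yaw -0.031
scene [307 221  27  17 182] [433. 293.] [60. 82.] yaw -0.044
t 26.7 pos [465.5 286.6 147.9] rot [ 3.141 -0.     3.087] F [-0.5  1.4  0.3] w 0.45
 slide before turn cm [ 3.34 -0.04 12.89]  after turn [ 3.35 -0.02 12.89]  turn [ 0.    -0.    -0.005]
```

Call:
step_arm(increments=[{"slide": [3.45,0.1,0],"turn": [0,0,-0.01],"fingers": 0.45},{"slide": [0,0,3.5],"turn": [0,0,0],"fingers": 0.45},{"slide": [0,0,3.5],"turn": [0,0,0],"fingers": 0.45},{"slide": [0,0,3],"turn": [0,0,0],"fingers": 0.45},{"slide": [0,0,1.9],"turn": [0,0,0],"fingers": 0.45},{"slide": [0,0,1],"turn": [0,0,0],"fingers": 0.45},{"slide": [0,0,0],"turn": [0,0,0],"fingers": 0.45},{"slide": [0,0,0],"turn": [0,0,0],"fingers": 0},{"slide": [0,0,0],"turn": [0,0,0],"fingers": 0},{"slide": [0,0,0],"turn": [0,0,0],"fingers": 0},{"slide": [0,0,0],"turn": [0,0,0],"fingers": 0},{"slide": [0,0,-1],"turn": [0,0,0],"fingers": 0},{"slide": [0,0,-3],"turn": [0,0,0],"fingers": 0},{"slide": [0,0,-3],"turn": [0,0,0],"fingers": 0},{"slide": [0,0,-3],"turn": [0,0,0],"fingers": 0},{"slide": [0,0,0],"turn": [0,0,0],"fingers": 0},{"slide": [0,0,0],"turn": [0,0,0],"fingers": 0}])

```text
t: 28.12
ee_pos: [431.9, 290.5, 121.9]
tool_rot: [3.139, 0.003, 3.099]
ft_force: [0.0, -0.1, -1.6]
gripper_width: 0.277
grasp_force: 42.5
```

```bash
python3 - <<'E'
from h import *
goal([540,108,60],np.pi-.036)
blocks("scene")
E
```

```text
t 28.1 pos [431.9 290.5 121.9] rot [3.139e+00 3.000e-03 3.099e+00] F [ 0.  -0.1 -1.6] w 0.28
 slide before turn cm [-11.56 -17.79   6.18]  after turn [-11.46 -17.85   6.19]  turn [ 0.003  0.003 -0.007]
scene [226 173  29  18 176] [512. -53.] [ 53. 107.] yaw -0.086
scene [237 185  29  18 175] [516.  18.] [ 52. 106.] yaw -0.04
scene [310 205  28  15 169] [364. 243.] [62. 86.] yaw -0.045
```

Call:
step_arm(increments=[{"slide": [-1.65,-2.55,0],"turn": [0,0,-0.007],"fingers": 0},{"slide": [-1.65,-2.55,0],"turn": [0,0,0],"fingers": 0},{"slide": [-1.65,-2.55,0],"turn": [0,0,0],"fingers": 0},{"slide": [-1.65,-2.55,0],"turn": [0,0,0],"fingers": 0},{"slide": [-1.65,-2.55,0],"turn": [0,0,0],"fingers": 0},{"slide": [-1.65,-2.55,0],"turn": [0,0,0],"fingers": 0},{"slide": [-1.65,-2.55,0],"turn": [0,0,0],"fingers": 0},{"slide": [0,0,0],"turn": [0,0,0],"fingers": 0},{"slide": [0,0,2],"turn": [0,0,0],"fingers": 0},{"slide": [0,0,2],"turn": [0,0,0],"fingers": 0},{"slide": [0,0,1.2],"turn": [0,0,0],"fingers": 0},{"slide": [0,0,0.6],"turn": [0,0,0],"fingers": 0},{"slide": [0,0,0.3],"turn": [0,0,0],"fingers": 0},{"slide": [0,0,0.15],"turn": [0,0,0],"fingers": 0},{"slide": [0,0,0],"turn": [0,0,0],"fingers": 0}])

```text
t: 29.42
ee_pos: [540.0, 107.6, 57.6]
tool_rot: [3.141, 0.001, 3.106]
ft_force: [-0.2, -0.2, 3.3]
gripper_width: 0.28
grasp_force: 42.9
```

All three blocks are on the board. I'll release and move to the handle.

Call:
step_arm(increments=[{"slide": [0,0,0],"turn": [0,0,0],"fingers": 0.45},{"slide": [0,0,0],"turn": [0,0,0],"fingers": 0.45},{"slide": [0,0,0],"turn": [0,0,0],"fingers": 0.45},{"slide": [0,0,-2],"turn": [0,0,0],"fingers": 0.45},{"slide": [0,0,-3],"turn": [0,0,0],"fingers": 0.45},{"slide": [0,0,-3],"turn": [0,0,0],"fingers": 0.45},{"slide": [0,0,-3],"turn": [0,0,0],"fingers": 0.45},{"slide": [2.55,-2.5,0],"turn": [0,0,0],"fingers": 0.45},{"slide": [2.55,-2.5,0],"turn": [0,0,0],"fingers": 0.45},{"slide": [2.55,-2.5,0],"turn": [0,0,0],"fingers": 0.45},{"slide": [2.55,-2.5,0],"turn": [0,0,0],"fingers": 0.36}])

```text
t: 30.33
ee_pos: [433.0, 10.4, 166.4]
tool_rot: [3.142, -0.0, 3.107]
ft_force: [0.5, -1.1, -0.0]
gripper_width: 0.363
grasp_force: 0.0
```

Call:
step_arm(increments=[{"slide": [0,0,0],"turn": [0,0,0.1208],"fingers": 0.36},{"slide": [0,0,0],"turn": [0,0,0.1208],"fingers": 0.36},{"slide": [0,0,0],"turn": [0,0,0.1208],"fingers": 0.36},{"slide": [0,0,0],"turn": [0,0,0.1208],"fingers": 0.36},{"slide": [0,0,0],"turn": [0,0,0.1208],"fingers": 0.36},{"slide": [0,0,0],"turn": [0,0,0.1208],"fingers": 0.36},{"slide": [0,0,0],"turn": [0,0,0.1208],"fingers": 0.36},{"slide": [0,0,0],"turn": [0,0,0.1208],"fingers": 0.36},{"slide": [0,0,0],"turn": [0,0,0.1208],"fingers": 0.36},{"slide": [0,0,0],"turn": [0,0,0.1208],"fingers": 0.36},{"slide": [0,0,0],"turn": [0,0,0.1208],"fingers": 0.36},{"slide": [0,0,0],"turn": [0,0,0.1208],"fingers": 0.36},{"slide": [0,0,0],"turn": [0,0,0.1208],"fingers": 0.36},{"slide": [0,0,0],"turn": [0,0,0],"fingers": 0.36},{"slide": [0,0,0],"turn": [0,0,0],"fingers": 0.36}])

```text
t: 31.58
ee_pos: [434.2, 11.0, 166.6]
tool_rot: [-3.141, -0.0, 1.539]
ft_force: [0.2, -0.3, -0.6]
gripper_width: 0.36
grasp_force: 0.0
```

```bash
python3 - <<'E'
from h import *
goal([434,8,15],np.pi/2-.036)
blocks("scene",z=58)
E
```

```text
t 31.6 pos [434.2  11.  166.6] rot [-3.141 -0.     1.539] F [ 0.2 -0.3 -0.6] w 0.36
 slide before turn cm [-0.31 -0.   15.16]  after turn [-3.000e-01 -1.000e-02  1.516e+01]  turn [-0.    -0.     0.005]
scene [226 173  29  18 177] [534. -25.] [ 51. 104.] yaw -0.086
scene [237 186  29  16 162] [539.  46.] [ 47. 100.] yaw -0.103
scene [250 199  25  15 158] [543. 112.] [56. 76.] yaw -0.06
```

Call:
step_arm(increments=[{"slide": [0,0,3],"turn": [0,0,0],"fingers": 0.36},{"slide": [0,0,3],"turn": [0,0,0],"fingers": 0.36},{"slide": [0,0,3],"turn": [0,0,0],"fingers": 0.36},{"slide": [0,0,2],"turn": [0,0,0],"fingers": 0.36},{"slide": [0,0,1.5],"turn": [0,0,0],"fingers": 0.36},{"slide": [0,0,1.5],"turn": [0,0,0],"fingers": 0.36},{"slide": [0,0,1.1],"turn": [0,0,0],"fingers": 0.36},{"slide": [0,0,0],"turn": [0,0,0],"fingers": 0.36},{"slide": [0,0,0],"turn": [0,0,0],"fingers": 0},{"slide": [0,0,0],"turn": [0,0,0],"fingers": 0},{"slide": [0,0,0],"turn": [0,0,0],"fingers": 0},{"slide": [0,0,0],"turn": [0,0,0],"fingers": 0}], grip_force=60)

```text
t: 32.63
ee_pos: [434.0, 11.0, 16.3]
tool_rot: [-3.141, -0.0, 1.536]
ft_force: [-6.0, -0.9, 3.8]
gripper_width: 0.139
grasp_force: 58.8
```

Call:
step_arm(increments=[{"slide": [0,0.02,-0.63],"turn": [0,0,0],"fingers": 0},{"slide": [0,0.035,-0.625],"turn": [0,0,0],"fingers": 0},{"slide": [0,0.05,-0.625],"turn": [0,0,0],"fingers": 0},{"slide": [0,0.065,-0.62],"turn": [0,0,0],"fingers": 0},{"slide": [0,0.08,-0.62],"turn": [0,0,0],"fingers": 0},{"slide": [0,0.09,-0.62],"turn": [0,0,0],"fingers": 0},{"slide": [0,0.11,-0.62],"turn": [0,0,0],"fingers": 0},{"slide": [0,0.12,-0.615],"turn": [0,0,0],"fingers": 0},{"slide": [0,0.135,-0.61],"turn": [0,0,0],"fingers": 0},{"slide": [0,0.15,-0.61],"turn": [0,0,0],"fingers": 0},{"slide": [0,0.16,-0.605],"turn": [0,0,0],"fingers": 0},{"slide": [0,0.18,-0.6],"turn": [0,0,0],"fingers": 0},{"slide": [0,0.19,-0.595],"turn": [0,0,0],"fingers": 0},{"slide": [0,0.2,-0.59],"turn": [0,0,0],"fingers": 0},{"slide": [0,0.22,-0.585],"turn": [0,0,0],"fingers": 0},{"slide": [0,0.23,-0.58],"turn": [0,0,0],"fingers": 0},{"slide": [0,0.245,-0.575],"turn": [0,0,0],"fingers": 0},{"slide": [0,0.26,-0.57],"turn": [0,0,0],"fingers": 0},{"slide": [0,0,0],"turn": [0,0,0],"fingers": 0}])

```text
t: 34.22
ee_pos: [458.4, 10.2, 125.9]
tool_rot: [-3.139, -0.0, 1.536]
ft_force: [-15.8, 0.8, 4.6]
gripper_width: 0.137
grasp_force: 59.5
```

Call:
step_arm(increments=[{"slide": [0,0.27,-0.565],"turn": [0,0,0],"fingers": 0},{"slide": [0,0.2,-0.42],"turn": [0,0,0],"fingers": 0},{"slide": [0,0,0],"turn": [0,0,0],"fingers": 0}])

```text
t: 34.47
ee_pos: [462.9, 10.0, 135.6]
tool_rot: [-3.139, -0.0, 1.536]
ft_force: [-13.6, 1.7, 4.1]
gripper_width: 0.135
grasp_force: 59.9
```

Call:
step_arm(increments=[{"slide": [0,0.07,-0.15],"turn": [0,0,0],"fingers": 0},{"slide": [0,0.07,-0.15],"turn": [0,0,0],"fingers": 0},{"slide": [0,0,0],"turn": [0,0,0],"fingers": 0}])

```text
t: 34.72
ee_pos: [464.1, 10.0, 137.9]
tool_rot: [-3.138, -0.0, 1.536]
ft_force: [-12.1, 1.1, -0.8]
gripper_width: 0.136
grasp_force: 59.3
```

```bash
python3 - <<'E'
from h import *
ims=shot("scene","sc11")[0];sd=shot("side","sd11")[0]
cv2.imwrite("pics/v11.png",np.hstack([cv2.resize(ims[130:250,170:300],(400,370)),cv2.resize(sd[140:250,220:350],(400,370))])[:,:,::-1])
blocks("scene",z=58)
E
```

```text
scene [220 157  27  26 194] [518. -84.] [133.  52.] yaw 0.261
scene [231 168  28  28 187] [522. -10.] [131.  52.] yaw 0.239
scene [218 207  25  25 191] [671.  95.] [93. 56.] yaw 0.207
```

View pics/v11.png

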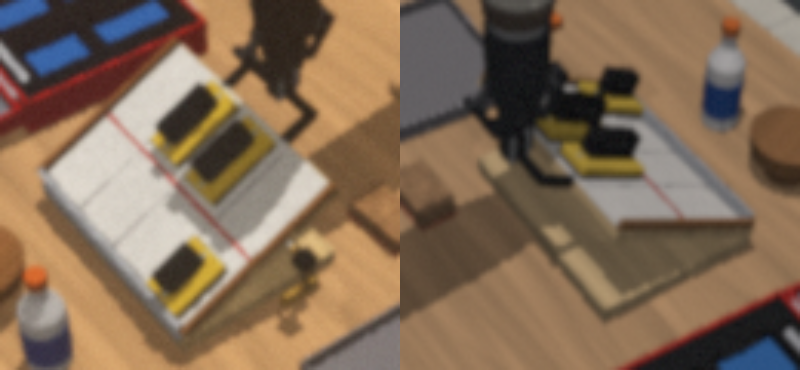

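The short block has slid (scene crop (185,275)), while both LONG blocks stayed behind the line. I'll push on until the stop is felt.

Call:
step_arm(increments=[{"slide": [0,0.1,-0.2],"turn": [0,0,0],"fingers": 0},{"slide": [0,0.1,-0.2],"turn": [0,0,0],"fingers": 0},{"slide": [0,0,0],"turn": [0,0,0],"fingers": 0}])

```text
t: 35.12
ee_pos: [465.5, 9.9, 140.9]
tool_rot: [-3.136, -0.0, 1.536]
ft_force: [-13.7, 1.5, -6.4]
gripper_width: 0.133
grasp_force: 59.6
```

```bash
python3 - <<'E'
from h import *
blocks("scene",z=58)
E
```

```text
scene [220 157  26  26 189] [518. -85.] [134.  53.] yaw 0.291
scene [231 168  28  27 186] [523. -13.] [132.  51.] yaw 0.25
scene [218 207  25  25 186] [671.  95.] [93. 54.] yaw 0.207
```

Call:
step_arm(increments=[{"slide": [0,0,0],"turn": [0,0,0],"fingers": 0},{"slide": [0,0,-0.2],"turn": [0,0,0],"fingers": 0},{"slide": [0,0,-0.2],"turn": [0,0,0],"fingers": 0},{"slide": [0,0,-0.2],"turn": [0,0,0],"fingers": 0},{"slide": [0,0,0],"turn": [0,0,0],"fingers": 0}], grip_force=115)

```text
t: 35.58
ee_pos: [466.0, 9.9, 142.8]
tool_rot: [-3.133, 0.0, 1.536]
ft_force: [2.7, 1.1, -42.2]
gripper_width: 0.115
grasp_force: 113.5
```

```bash
python3 - <<'E'
from h import *
ims,K,W=shot("scene","sc12");blocks("scene",z=58)
a=cv2.imread("pics/sc11.png").astype(int);b=cv2.imread("pics/sc12.png").astype(int)
# board image motion via phase correlation on far-from-gripper patch
A=cv2.cvtColor(a[165:235,185:235].astype(np.uint8),6).astype(np.float32);B=cv2.cvtColor(b[165:235,185:235].astype(np.uint8),6).astype(np.float32)
print(cv2.phaseCorrelate(A,B))
A=cv2.cvtColor(a[145:190,210:245].astype(np.uint8),6).astype(np.float32);B=cv2.cvtColor(b[145:190,210:245].astype(np.uint8),6).astype(np.float32)
print(cv2.phaseCorrelate(A,B))
E
```

```text
scene [220 157  26  26 194] [519. -88.] [133.  52.] yaw 0.275
scene [231 168  28  27 185] [523. -13.] [132.  51.] yaw 0.25
scene [218 207  25  25 189] [671.  95.] [94. 52.] yaw 0.225
((-0.31626335820212503, 0.09747643724342936), 1.021811581717597)
((-0.3202720286666825, 0.3335337195446222), 0.9782130011805782)
```

The stop is reached (42 N), the short block slid and both longs stayed. Now lower the board along the arc.

Call:
step_arm(increments=[{"slide": [0,-0.05,0.5],"turn": [0,0,0],"fingers": 0},{"slide": [0,-0.28,0.55],"turn": [0,0,0],"fingers": 0},{"slide": [0,-0.27,0.565],"turn": [0,0,0],"fingers": 0},{"slide": [0,-0.26,0.57],"turn": [0,0,0],"fingers": 0},{"slide": [0,-0.245,0.575],"turn": [0,0,0],"fingers": 0},{"slide": [0,-0.23,0.58],"turn": [0,0,0],"fingers": 0},{"slide": [0,-0.22,0.585],"turn": [0,0,0],"fingers": 0},{"slide": [0,-0.2,0.59],"turn": [0,0,0],"fingers": 0},{"slide": [0,-0.19,0.595],"turn": [0,0,0],"fingers": 0},{"slide": [0,-0.18,0.6],"turn": [0,0,0],"fingers": 0},{"slide": [0,-0.16,0.605],"turn": [0,0,0],"fingers": 0},{"slide": [0,-0.15,0.61],"turn": [0,0,0],"fingers": 0},{"slide": [0,-0.135,0.61],"turn": [0,0,0],"fingers": 0},{"slide": [0,-0.12,0.615],"turn": [0,0,0],"fingers": 0},{"slide": [0,-0.11,0.62],"turn": [0,0,0],"fingers": 0},{"slide": [0,-0.09,0.62],"turn": [0,0,0],"fingers": 0},{"slide": [0,-0.08,0.62],"turn": [0,0,0],"fingers": 0},{"slide": [0,-0.065,0.62],"turn": [0,0,0],"fingers": 0},{"slide": [0,0,0],"turn": [0,0,0],"fingers": 0}], grip_force=80)

```text
t: 37.27
ee_pos: [435.4, 10.8, 41.3]
tool_rot: [-3.138, 0.0, 1.535]
ft_force: [-11.7, 0.0, -1.2]
gripper_width: 0.109
grasp_force: 128.2
```

Call:
step_arm(increments=[{"slide": [0,-0.05,0.6],"turn": [0,0,0],"fingers": 0},{"slide": [0,-0.035,0.6],"turn": [0,0,0],"fingers": 0},{"slide": [0,-0.02,0.5],"turn": [0,0,0],"fingers": 0},{"slide": [0,0,0],"turn": [0,0,0],"fingers": 0}])

```text
t: 37.6
ee_pos: [434.2, 10.9, 24.0]
tool_rot: [-3.137, 0.0, 1.535]
ft_force: [-13.4, 0.7, -2.6]
gripper_width: 0.11
grasp_force: 128.4
```

Call:
step_arm(increments=[{"slide": [0,0,0.3],"turn": [0,0,0],"fingers": 0},{"slide": [0,0,0.3],"turn": [0,0,0],"fingers": 0},{"slide": [0,0,0.2],"turn": [0,0,0],"fingers": 0},{"slide": [0,0,0],"turn": [0,0,0],"fingers": 0}])

```text
t: 37.93
ee_pos: [434.1, 10.9, 16.6]
tool_rot: [-3.137, 0.0, 1.535]
ft_force: [-17.2, 0.4, 4.6]
gripper_width: 0.112
grasp_force: 129.5
```

Call:
step_arm(increments=[{"slide": [0,0,0.2],"turn": [0,0,0],"fingers": 0},{"slide": [0,0,0.2],"turn": [0,0,0],"fingers": 0},{"slide": [0,0,0],"turn": [0,0,0],"fingers": 0}])

```text
t: 38.18
ee_pos: [434.1, 10.9, 14.6]
tool_rot: [-3.138, 0.0, 1.535]
ft_force: [-27.2, 0.3, 26.9]
gripper_width: 0.108
grasp_force: 132.4
```

The board is flat again. I'll release, rise and measure the blocks from above.

Call:
step_arm(increments=[{"slide": [0,0,-0.15],"turn": [0,0,0],"fingers": 0.36},{"slide": [0,0,0],"turn": [0,0,0],"fingers": 0.36},{"slide": [0,0,0],"turn": [0,0,0],"fingers": 0.36},{"slide": [0,0,-1.5],"turn": [0,0,0],"fingers": 0.36},{"slide": [0,0,-3],"turn": [0,0,0],"fingers": 0.36},{"slide": [0,0,-3.5],"turn": [0,0,0],"fingers": 0.36},{"slide": [0,0,-3.5],"turn": [0,0,0],"fingers": 0.36},{"slide": [0,0,-3.5],"turn": [0,0,0],"fingers": 0.45},{"slide": [-0.7,2.7,-2.4],"turn": [0,0,0],"fingers": 0.45},{"slide": [-0.7,2.7,-2.4],"turn": [0,0,0],"fingers": 0.45},{"slide": [-0.7,2.7,-2.4],"turn": [0,0,0],"fingers": 0.45},{"slide": [-0.7,2.7,-2.4],"turn": [0,0,0],"fingers": 0.45},{"slide": [0,0,0],"turn": [0,0,0],"fingers": 0.45},{"slide": [0,0,0],"turn": [0,0,0],"fingers": 0.45}])

```text
t: 39.35
ee_pos: [545.4, -21.4, 260.1]
tool_rot: [3.14, -0.0, 1.535]
ft_force: [-0.7, -0.3, -1.0]
gripper_width: 0.449
grasp_force: 0.0
```

```bash
python3 - <<'E'
from h import *
blocks("wrist",z=58,fn="w13");blocks("scene",z=58)
goal([536,-30,57],np.pi-.036)
K,W=shot("wrist")[1:]
im=cv2.imread("pics/w13.png");hsv=cv2.cvtColor(im,40)
red=cv2.inRange(hsv,(0,120,90),(6,255,255))|cv2.inRange(hsv,(174,120,90),(180,255,255));red[200:]=0
n,l,st,c=cv2.connectedComponentsWithStats(red)
for i in range(1,n):
  if st[i,4]>60:print("red",st[i],plane(K,W,*c[i],42))
E
```

```text
wrist [ 324   20   75   57 2418] [661. 101.] [55. 76.] yaw -0.035
wrist [ 202   91   89   45 2287] [537.  38.] [48. 99.] yaw -0.035
wrist [ 204  153   84   41 1809] [533. -31.] [48. 99.] yaw -0.035
scene [226 173  28  18 177] [534. -25.] [ 51. 104.] yaw -0.086
scene [236 186  30  17 164] [539.  45.] [ 49. 101.] yaw -0.103
scene [221 214  26  17 166] [664. 106.] [57. 72.] yaw -0.036
t 39.5 pos [543.1 -20.9 258.9] rot [-3.14  -0.     1.535] F [ 0.3  0.2 -0.2] w 0.45
 slide before turn cm [-0.94 -0.65 20.19]  after turn [ 0.67 -0.94 20.19]  turn [-1.00e-03 -1.00e-03 -1.57e+00]
red [295  12  10 188 527] [595.45744822  46.99105451  42.        ]
```

All blocks are located. Next I'll look at the case cutouts from above at yaw π.

Call:
step_arm(increments=[{"slide": [-3.78,-0.34,0],"turn": [0,0,0],"fingers": 0.45},{"slide": [-3.78,-0.34,0],"turn": [0,0,0],"fingers": 0.45},{"slide": [-3.78,-0.34,0],"turn": [0,0,0],"fingers": 0.45},{"slide": [-3.78,-0.34,0],"turn": [0,0,0],"fingers": 0.45},{"slide": [-3.78,-0.34,0],"turn": [0,0,0],"fingers": 0.45},{"slide": [-3.78,-0.34,0],"turn": [0,0,0],"fingers": 0.45},{"slide": [-3.78,-0.34,0],"turn": [0,0,0],"fingers": 0.45},{"slide": [-3.78,-0.34,0],"turn": [0,0,0],"fingers": 0.45},{"slide": [-3.78,-0.34,0],"turn": [0,0,0],"fingers": 0.45}])

```text
t: 40.25
ee_pos: [499.3, -360.7, 259.5]
tool_rot: [-3.141, -0.0, 1.536]
ft_force: [0.0, 0.3, -0.5]
gripper_width: 0.448
grasp_force: 0.0
```

Call:
step_arm(increments=[{"slide": [0,0,0],"turn": [0,0,-0.1208],"fingers": 0.45},{"slide": [0,0,0],"turn": [0,0,-0.1208],"fingers": 0.45},{"slide": [0,0,0],"turn": [0,0,-0.1208],"fingers": 0.45},{"slide": [0,0,0],"turn": [0,0,-0.1208],"fingers": 0.45},{"slide": [0,0,0],"turn": [0,0,-0.1208],"fingers": 0.45},{"slide": [0,0,0],"turn": [0,0,-0.1208],"fingers": 0.45},{"slide": [0,0,0],"turn": [0,0,-0.1208],"fingers": 0.45},{"slide": [0,0,0],"turn": [0,0,-0.1208],"fingers": 0.45},{"slide": [0,0,0],"turn": [0,0,-0.1208],"fingers": 0.45},{"slide": [0,0,0],"turn": [0,0,-0.1208],"fingers": 0.45},{"slide": [0,0,0],"turn": [0,0,-0.1208],"fingers": 0.45},{"slide": [0,0,0],"turn": [0,0,-0.1208],"fingers": 0.45},{"slide": [0,0,0],"turn": [0,0,-0.1208],"fingers": 0.45},{"slide": [0,0,0],"turn": [0,0,0],"fingers": 0.45},{"slide": [0,0,0],"turn": [0,0,0],"fingers": 0.45}])

```text
t: 41.5
ee_pos: [500.2, -359.1, 259.4]
tool_rot: [3.141, -0.001, 3.102]
ft_force: [1.1, -0.5, -0.8]
gripper_width: 0.448
grasp_force: 0.0
```

```bash
python3 - <<'E'
from h import *
im,K,W=shot("wrist","w14");hsv=cv2.cvtColor(im,cv2.COLOR_RGB2HSV)
m=cv2.inRange(hsv,(100,120,60),(125,255,255));n,l,st,c=cv2.connectedComponentsWithStats(m)
for i in range(1,n):
  if st[i,4]>200:
    ys,xs=np.where(l==i)
    for z in(5,15,30):
      P=np.array([plane(K,W,u,v,z)[:2] for u,v in zip(xs,ys)],np.float32);r=cv2.minAreaRect(P);print(st[i],z,np.round(r[0],1),np.round(r[1]),r[2])
goal([533,-31,130],np.pi-.036)
blocks("scene",z=58)
E
```

```text
[ 195   78   47   93 3906] 5 [ 453.5 -407.7] [ 60. 117.] 85.6392822265625
[ 195   78   47   93 3906] 15 [ 453.  -406.5] [ 58. 114.] 85.63922882080078
[ 195   78   47   93 3906] 30 [ 452.2 -404.6] [ 56. 109.] 85.63924407958984
[ 280   81   51   92 3851] 5 [ 461.8 -295.1] [ 59. 116.] 85.80148315429688
[ 280   81   51   92 3851] 15 [ 461.1 -296.6] [ 58. 113.] 85.8014907836914
[ 280   81   51   92 3851] 30 [ 460.1 -299. ] [ 55. 109.] 85.80144500732422
[ 194  184   49   59 2290] 5 [ 575.6 -416.5] [66. 86.] 85.90501403808594
[ 194  184   49   59 2290] 15 [ 572.1 -415.1] [65. 84.] 85.9050064086914
[ 194  184   49   59 2290] 30 [ 566.8 -412.9] [62. 81.] 85.9050064086914
[ 274  187   50   58 2168] 5 [ 583.7 -303.8] [65. 86.] 86.39390563964844
[ 274  187   50   58 2168] 15 [ 580.  -305.1] [64. 84.] 86.39388275146484
[ 274  187   50   58 2168] 30 [ 574.4 -307.1] [61. 81.] 86.39390563964844
t 41.5 pos [ 500.3 -359.3  259.4] rot [ 3.141e+00 -1.000e-03  3.102e+00] F [ 0.3 -0.4  0.2] w 0.45
 slide before turn cm [-1.97 32.93 12.95]  after turn [-2.09 32.92 12.94]  turn [ 0.    -0.001 -0.004]
scene [226 173  28  18 175] [536. -20.] [ 51. 104.] yaw -0.25
scene [237 185  29  18 182] [538.  43.] [ 51. 103.] yaw -0.031
scene [222 215  25  16 169] [664. 106.] [57. 72.] yaw -0.036
```

```bash
python3 - <<'E'
from h import *
def cents(name,lo=(100,110,50),mn=60):
    im,K,W=shot(name);hsv=cv2.cvtColor(im,cv2.COLOR_RGB2HSV)
    m=cv2.inRange(hsv,lo,(125,255,255));n,l,st,c=cv2.connectedComponentsWithStats(m)
    return K,W,[(c[i],st[i,4]) for i in range(1,n) if st[i,4]>mn]
V={n:cents(n) for n in("wrist","scene","side")}
from itertools import combinations
approx=[(453,-406),(460,-298),(568,-414),(576,-306)]
for a in approx:
    obs=[]
    for n,(K,W,C) in V.items():
        best=min(C,key=lambda q:np.linalg.norm(plane(K,W,*q[0],33)[:2]-a));
        e=np.linalg.norm(plane(K,W,*best[0],33)[:2]-a)
        if e<20: obs.append((K,W,best[0],n))
    print(a,[o[3] for o in obs],[tri(o1[:3],o2[:3]).round(1) for o1,o2 in combinations(obs,2)])
# far case walls in side: table-level check of rim red top height
E
```

```text
(453, -406) ['wrist', 'scene', 'side'] [array([ 450.3, -404.6,   39.2]), array([ 449.7, -404. ,   41.8]), array([ 451.6, -404. ,   40.3])]
(460, -298) ['wrist', 'scene', 'side'] [array([ 458. , -300.7,   39.6]), array([ 457. , -301.1,   43.1]), array([ 459.3, -300.2,   40.5])]
(568, -414) ['wrist', 'scene', 'side'] [array([ 560.9, -411.8,   38.4]), array([ 561.3, -411.3,   39.5]), array([ 563.4, -412.4,   40.4])]
(576, -306) ['wrist', 'scene', 'side'] [array([ 565.9, -310.2,   38.1]), array([ 562.9, -312. ,   48.5]), array([ 568.9, -308.5,   41.5])]
```

The cutout floors are at z≈39. The long cutouts are at about (451.5,-403.2) and (459.3,-301), yaw about -0.075. Next I'll fetch LONG B.

Call:
step_arm(increments=[{"slide": [-0.22,3.65,1.4],"turn": [0,0,0],"fingers": 0.45},{"slide": [-0.22,3.65,1.4],"turn": [0,0,0],"fingers": 0.45},{"slide": [-0.22,3.65,1.4],"turn": [0,0,0],"fingers": 0.45},{"slide": [-0.22,3.65,1.4],"turn": [0,0,0],"fingers": 0.45},{"slide": [-0.22,3.65,1.4],"turn": [0,0,0],"fingers": 0.45},{"slide": [-0.22,3.65,1.4],"turn": [0,0,0],"fingers": 0.45},{"slide": [-0.22,3.65,1.4],"turn": [0,0,0],"fingers": 0.45},{"slide": [-0.22,3.65,1.4],"turn": [0,0,0],"fingers": 0.45},{"slide": [-0.22,3.65,1.4],"turn": [0,0,0],"fingers": 0.45},{"slide": [0,0,0],"turn": [0,0,0],"fingers": 0.45},{"slide": [0,0,0],"turn": [0,0,0],"fingers": 0.45}])

```text
t: 42.67
ee_pos: [531.7, -30.5, 132.6]
tool_rot: [3.142, -0.002, 3.108]
ft_force: [-0.8, -0.1, 1.1]
gripper_width: 0.45
grasp_force: 0.0
```

```bash
python3 - <<'E'
from h import *
goal([533,-31,58],np.pi-.036)
E
```

```text
t 42.7 pos [531.7 -30.5 132.6] rot [ 3.142e+00 -2.000e-03  3.108e+00] F [-0.8 -0.1  1.1] w 0.45
 slide before turn cm [-0.14 -0.05  7.46]  after turn [-0.13 -0.05  7.46]  turn [ 0.    -0.002  0.003]
```

Call:
step_arm(increments=[{"slide": [-0.1,-0.05,2.5],"turn": [0,0,0],"fingers": 0.45},{"slide": [0,0,2],"turn": [0,0,0],"fingers": 0.45},{"slide": [0,0,1.5],"turn": [0,0,0],"fingers": 0.45},{"slide": [0,0,1],"turn": [0,0,0],"fingers": 0.45},{"slide": [0,0,0.45],"turn": [0,0,0],"fingers": 0.45},{"slide": [0,0,0],"turn": [0,0,0],"fingers": 0.45},{"slide": [0,0,0],"turn": [0,0,0],"fingers": 0},{"slide": [0,0,0],"turn": [0,0,0],"fingers": 0},{"slide": [0,0,0],"turn": [0,0,0],"fingers": 0},{"slide": [0,0,0],"turn": [0,0,0],"fingers": 0}], grip_force=60)

```text
t: 43.5
ee_pos: [533.8, -33.0, 60.2]
tool_rot: [-3.141, 0.002, 3.106]
ft_force: [-0.1, -0.9, 6.1]
gripper_width: 0.27
grasp_force: 59.7
```

Call:
step_arm(increments=[{"slide": [0,0,-1],"turn": [0,0,0],"fingers": 0},{"slide": [0,0,-3],"turn": [0,0,0],"fingers": 0},{"slide": [0,0,-3.5],"turn": [0,0,0],"fingers": 0},{"slide": [0,0,0],"turn": [0,0,0],"fingers": 0},{"slide": [0,0,0],"turn": [0,0,0],"fingers": 0}])

```text
t: 43.92
ee_pos: [534.3, -32.7, 136.6]
tool_rot: [3.142, 0.004, 3.106]
ft_force: [0.0, -0.6, -1.1]
gripper_width: 0.267
grasp_force: 59.1
```

```bash
python3 - <<'E'
from h import *
goal([451.5,-403,60],np.pi-.075)
E
```

```text
t 43.9 pos [534.3 -32.7 136.6] rot [3.142 0.004 3.106] F [ 0.  -0.6 -1.1] w 0.27
 slide before turn cm [  6.99 -37.3    7.63]  after turn [  5.49 -37.54   7.66]  turn [0.    0.004 0.039]
```

Call:
step_arm(increments=[{"slide": [0,0,0],"turn": [0,0.004,0.039],"fingers": 0},{"slide": [0.54,-3.75,0],"turn": [0,0,0],"fingers": 0},{"slide": [0.54,-3.75,0],"turn": [0,0,0],"fingers": 0},{"slide": [0.54,-3.75,0],"turn": [0,0,0],"fingers": 0},{"slide": [0.54,-3.75,0],"turn": [0,0,0],"fingers": 0},{"slide": [0.54,-3.75,0],"turn": [0,0,0],"fingers": 0},{"slide": [0.54,-3.75,0],"turn": [0,0,0],"fingers": 0},{"slide": [0.54,-3.75,0],"turn": [0,0,0],"fingers": 0},{"slide": [0.54,-3.75,0],"turn": [0,0,0],"fingers": 0},{"slide": [0.54,-3.75,0],"turn": [0,0,0],"fingers": 0},{"slide": [0.54,-3.75,0],"turn": [0,0,0],"fingers": 0},{"slide": [0,0,1.5],"turn": [0,0,0],"fingers": 0},{"slide": [0,0,1.5],"turn": [0,0,0],"fingers": 0},{"slide": [0,0,0],"turn": [0,0,0],"fingers": 0},{"slide": [0,0,0],"turn": [0,0,0],"fingers": 0},{"slide": [0,0,0],"turn": [0,0,0],"fingers": 0}])

```text
t: 45.25
ee_pos: [451.3, -402.2, 104.4]
tool_rot: [3.141, -0.005, 3.067]
ft_force: [-0.5, 0.3, -0.7]
gripper_width: 0.267
grasp_force: 59.5
```

```bash
python3 - <<'E'
from h import *
goal([452,-403,60],np.pi-.075)
# check held block & cutout in the wrist view (short check): blue next to block, long1 region
im,K,W=shot("wrist","w15");hsv=cv2.cvtColor(im,cv2.COLOR_RGB2HSV)
m=cv2.inRange(hsv,(100,110,50),(125,255,255));n,l,st,c=cv2.connectedComponentsWithStats(m)
for i in range(1,n):
  if st[i,4]>200:
    ys,xs=np.where(l==i);P=np.array([plane(K,W,u,v,39)[:2] for u,v in zip(xs,ys)],np.float32);r=cv2.minAreaRect(P);print(st[i],np.round(r[0],1),np.round(r[1]),r[2])
blocks("wrist",z=106-18+16)
E
```

```text
t 45.2 pos [ 451.3 -402.2  104.4] rot [ 3.141 -0.005  3.067] F [-0.5  0.3 -0.7] w 0.27
 slide before turn cm [-0.1  -0.07  4.44]  after turn [-0.08 -0.07  4.44]  turn [ 0.    -0.005  0.001]
[ 357  130   82  135 8784] [ 458.6 -299.8] [ 49. 104.] 85.78852844238281
[218 132  76   7 402] [ 402.6 -400.1] [53.  4.] 85.79279327392578
[379 310  22  28 289] [ 566.  -299.7] [31. 10.] 46.97239303588867
wrist [ 207  139   99   97 5329] [ 425. -402.] [49. 51.] yaw -0.072
wrist [221 290  11  22  84] [ 490. -424.] [ 6. 14.] yaw -0.094
wrist [281 290  10  21  87] [ 492. -390.] [ 5. 13.] yaw -0.052
```

Call:
step_arm(increments=[{"slide": [-0.15,0,1.5],"turn": [0,-0.005,0],"fingers": 0},{"slide": [0,0,1],"turn": [0,0,0],"fingers": 0},{"slide": [0,0,0.5],"turn": [0,0,0],"fingers": 0},{"slide": [0,0,0.3],"turn": [0,0,0],"fingers": 0},{"slide": [0,0,0],"turn": [0,0,0],"fingers": 0}])

```text
t: 45.77
ee_pos: [452.4, -402.4, 70.6]
tool_rot: [3.141, -0.0, 3.067]
ft_force: [0.1, -0.5, -1.9]
gripper_width: 0.266
grasp_force: 59.5
```

Call:
step_arm(increments=[{"slide": [0,0,0.3],"turn": [0,0,0],"fingers": 0},{"slide": [0,0,0.3],"turn": [0,0,0],"fingers": 0},{"slide": [0,0,0],"turn": [0,0,0],"fingers": 0}])

```text
t: 46.02
ee_pos: [452.5, -402.7, 64.9]
tool_rot: [3.141, 0.0, 3.067]
ft_force: [-0.4, -0.6, -1.3]
gripper_width: 0.271
grasp_force: 59.5
```

Call:
step_arm(increments=[{"slide": [0,0,0.3],"turn": [0,0,0],"fingers": 0},{"slide": [0,0,0.2],"turn": [0,0,0],"fingers": 0},{"slide": [0,0,0],"turn": [0,0,0],"fingers": 0}])

```text
t: 46.27
ee_pos: [452.4, -402.6, 59.7]
tool_rot: [3.141, 0.0, 3.067]
ft_force: [0.9, 0.3, -2.2]
gripper_width: 0.269
grasp_force: 59.6
```

Call:
step_arm(increments=[{"slide": [0,0,0.2],"turn": [0,0,0],"fingers": 0},{"slide": [0,0,0.2],"turn": [0,0,0],"fingers": 0},{"slide": [0,0,0],"turn": [0,0,0],"fingers": 0}])

```text
t: 46.52
ee_pos: [452.7, -402.8, 56.1]
tool_rot: [-3.141, 0.001, 3.067]
ft_force: [0.9, 0.1, -2.1]
gripper_width: 0.266
grasp_force: 59.7
```

Call:
step_arm(increments=[{"slide": [0,0,0.3],"turn": [0,0,0],"fingers": 0},{"slide": [0,0,0.3],"turn": [0,0,0],"fingers": 0},{"slide": [0,0,0],"turn": [0,0,0],"fingers": 0}])

```text
t: 46.77
ee_pos: [453.0, -403.0, 52.5]
tool_rot: [-3.14, 0.002, 3.067]
ft_force: [-3.7, 4.0, 16.4]
gripper_width: 0.266
grasp_force: 61.8
```

Call:
step_arm(increments=[{"slide": [0,0,0.3],"turn": [0,0,0],"fingers": 0},{"slide": [0,0,0.2],"turn": [0,0,0],"fingers": 0},{"slide": [0,0,0],"turn": [0,0,0],"fingers": 0}])

```text
t: 47.02
ee_pos: [453.1, -403.1, 52.4]
tool_rot: [-3.138, 0.005, 3.067]
ft_force: [-15.7, 13.1, 50.3]
gripper_width: 0.268
grasp_force: 66.4
```

Call:
step_arm(increments=[{"slide": [0,0,-0.35],"turn": [0,0,0],"fingers": 0},{"slide": [0,0,0],"turn": [0,0,0],"fingers": 0.45},{"slide": [0,0,0],"turn": [0,0,0],"fingers": 0.45},{"slide": [0,0,0],"turn": [0,0,0],"fingers": 0.45},{"slide": [0,0,-2],"turn": [0,0,0],"fingers": 0.45},{"slide": [0,0,-3],"turn": [0,0,0],"fingers": 0.45},{"slide": [-1.5,1,-3],"turn": [0,0,0],"fingers": 0.45},{"slide": [-1.5,1,-3],"turn": [0,0,0],"fingers": 0.45},{"slide": [-1.5,1,-3],"turn": [0,0,0],"fingers": 0.45},{"slide": [0,0,0],"turn": [0,0,0],"fingers": 0.45},{"slide": [0,0,0],"turn": [0,0,0],"fingers": 0.45}])

```text
t: 47.93
ee_pos: [501.0, -376.2, 189.6]
tool_rot: [-3.14, 0.002, 3.068]
ft_force: [0.1, -0.4, -0.8]
gripper_width: 0.45
grasp_force: 0.0
```

```bash
python3 - <<'E'
from h import *
for z in(40,51,60,67):print(z);blocks("wrist",z=z)
goal([453,-403,60],np.pi-.075)
im,K,W=shot("wrist","w16")
for nm in("scene","side"):blocks(nm,z=51)
# triangulate yellow centroid extents between wrist/scene/side via bbox centers
E
```

```text
40
wrist [ 195   74   57  108 3228] [ 453. -405.] [ 52. 102.] yaw -0.075
51
wrist [ 195   75   56  108 3272] [ 452. -404.] [50. 98.] yaw -0.075
60
wrist [ 194   76   57  108 3279] [ 451. -403.] [48. 95.] yaw -0.074
67
wrist [ 194   76   57  109 3328] [ 451. -402.] [47. 93.] yaw -0.076
t 48.1 pos [ 498.8 -376.2  186.8] rot [ 3.140e+00 -2.000e-03  3.066e+00] F [ 0.5 -0.6 -0.6] w 0.45
 slide before turn cm [ 4.34 -3.04 12.69]  after turn [ 4.37 -3.02 12.68]  turn [ 0.001 -0.002 -0.   ]
scene [186 116  27  14 137] [ 452. -401.] [ 59. 106.] yaw -0.087
scene [237 185  29  18 180] [534.  40.] [ 50. 105.] yaw -0.091
scene [222 215  25  16 163] [661. 102.] [57. 73.] yaw -0.05
side [275 170  21  11 113] [662. 105.] [63. 74.] yaw -0.047
side [256 189  27  13 140] [536.  37.] [49. 98.] yaw -0.057
side [311 277  35  20 252] [ 450. -406.] [ 51. 104.] yaw -0.083
```

LONG B is seated: its base top matches the foam top and 50 N gave a hard stop. Next is LONG A.

Call:
step_arm(increments=[{"slide": [-0.06,3.78,0.5],"turn": [0,0,0],"fingers": 0.45},{"slide": [-0.06,3.78,0.5],"turn": [0,0,0],"fingers": 0.45},{"slide": [-0.06,3.78,0.5],"turn": [0,0,0],"fingers": 0.45},{"slide": [-0.06,3.78,0.5],"turn": [0,0,0],"fingers": 0.45},{"slide": [-0.06,3.78,0.5],"turn": [0,0,0],"fingers": 0.45},{"slide": [-0.06,3.78,0.5],"turn": [0,0,0],"fingers": 0.45},{"slide": [-0.06,3.78,0.5],"turn": [0,0,0],"fingers": 0.45},{"slide": [-0.06,3.78,0.5],"turn": [0,0,0],"fingers": 0.45},{"slide": [-0.06,3.78,0.5],"turn": [0,0,0],"fingers": 0.45},{"slide": [-0.06,3.78,0.5],"turn": [0,0,0],"fingers": 0.45},{"slide": [-0.06,3.78,0.5],"turn": [0,0,-0.039],"fingers": 0.45},{"slide": [0,0,0],"turn": [0,0,0],"fingers": 0.45},{"slide": [0,0,0],"turn": [0,0,0],"fingers": 0.45},{"slide": [0,0,0],"turn": [0,0,0],"fingers": 0.45}])

```text
t: 49.45
ee_pos: [537.1, 37.7, 133.5]
tool_rot: [-3.141, 0.0, 3.106]
ft_force: [-0.1, 0.2, -0.4]
gripper_width: 0.45
grasp_force: 0.0
```

```bash
python3 - <<'E'
from h import *
goal([537,38,59],np.pi-.036)
blocks("wrist",z=58)
E
```

```text
t 49.5 pos [537.1  37.7 133.5] rot [-3.141  0.     3.106] F [-0.1  0.2 -0.4] w 0.45
 slide before turn cm [0.01 0.04 7.45]  after turn [0.01 0.03 7.45]  turn [-0.  0.  0.]
wrist [ 225  131   66  123 4198] [536.  38.] [49. 98.] yaw -0.034
wrist [302 308   7  15  81] [646.  75.] [ 5. 14.] yaw -0.097
wrist [360 331   5  22  58] [675. 127.] [23.  3.] yaw 0.13
```

Call:
step_arm(increments=[{"slide": [0,0,2.5],"turn": [0,0,0],"fingers": 0.45},{"slide": [0,0,2],"turn": [0,0,0],"fingers": 0.45},{"slide": [0,0,1.5],"turn": [0,0,0],"fingers": 0.45},{"slide": [0,0,1],"turn": [0,0,0],"fingers": 0.45},{"slide": [0,0,0.4],"turn": [0,0,0],"fingers": 0.45},{"slide": [0,0,0],"turn": [0,0,0],"fingers": 0.45},{"slide": [0,0,0],"turn": [0,0,0],"fingers": 0},{"slide": [0,0,0],"turn": [0,0,0],"fingers": 0},{"slide": [0,0,0],"turn": [0,0,0],"fingers": 0},{"slide": [0,0,0],"turn": [0,0,0],"fingers": 0}], grip_force=60)

```text
t: 50.33
ee_pos: [538.0, 37.8, 60.9]
tool_rot: [-3.141, 0.002, 3.106]
ft_force: [-0.4, -2.3, 5.6]
gripper_width: 0.272
grasp_force: 59.6
```

Call:
step_arm(increments=[{"slide": [0,0,-1],"turn": [0,0,0],"fingers": 0},{"slide": [0,0,-3],"turn": [0,0,0],"fingers": 0},{"slide": [0,0,-3.5],"turn": [0,0,0.039],"fingers": 0},{"slide": [0.57,-3.83,0],"turn": [0,0,0],"fingers": 0},{"slide": [0.57,-3.83,0],"turn": [0,0,0],"fingers": 0},{"slide": [0.57,-3.83,0],"turn": [0,0,0],"fingers": 0},{"slide": [0.57,-3.83,0],"turn": [0,0,0],"fingers": 0},{"slide": [0.57,-3.83,0],"turn": [0,0,0],"fingers": 0},{"slide": [0.57,-3.83,0],"turn": [0,0,0],"fingers": 0},{"slide": [0.57,-3.83,0],"turn": [0,0,0],"fingers": 0},{"slide": [0.57,-3.83,0],"turn": [0,0,0],"fingers": 0},{"slide": [0.57,-3.83,0],"turn": [0,0,0],"fingers": 0},{"slide": [0,0,1.5],"turn": [0,0,0],"fingers": 0},{"slide": [0,0,1.5],"turn": [0,0,0],"fingers": 0},{"slide": [0,0,0],"turn": [0,0,0],"fingers": 0},{"slide": [0,0,0],"turn": [0,0,0],"fingers": 0},{"slide": [0,0,0],"turn": [0,0,0],"fingers": 0}])

```text
t: 51.75
ee_pos: [460.8, -301.7, 105.8]
tool_rot: [-3.141, 0.001, 3.068]
ft_force: [-0.4, 0.0, -1.7]
gripper_width: 0.266
grasp_force: 59.4
```

```bash
python3 - <<'E'
from h import *
goal([460,-302,60],np.pi-.075)
im,K,W=shot("wrist","w17");hsv=cv2.cvtColor(im,cv2.COLOR_RGB2HSV)
m=cv2.inRange(hsv,(100,110,50),(125,255,255));n,l,st,c=cv2.connectedComponentsWithStats(m)
for i in range(1,n):
  if st[i,4]>200:
    ys,xs=np.where(l==i);P=np.array([plane(K,W,u,v,36)[:2] for u,v in zip(xs,ys)],np.float32);r=cv2.minAreaRect(P);print(st[i],np.round(r[0],1),np.round(r[1]),r[2])
blocks("wrist",z=102)
E
```

```text
t 51.8 pos [ 460.8 -301.7  105.8] rot [-3.141e+00  1.000e-03  3.068e+00] F [-0.4  0.  -1.7] w 0.27
 slide before turn cm [ 0.08 -0.03  4.58]  after turn [ 0.08 -0.03  4.58]  turn [-0.     0.001  0.001]
[ 77 127  69   4 244] [ 400.7 -402.2] [49.  2.] 85.80233001708984
[222 127  76  12 729] [ 411.3 -296.7] [54.  8.] 85.80297088623047
[112 310  22  28 305] [ 563.4 -425. ] [10. 32.] 36.35462188720703
wrist [  69  131   89  135 4685] [ 437. -376.] [39. 75.] yaw -0.072
wrist [ 207  138   99   97 5346] [ 435. -301.] [50. 52.] yaw -0.073
wrist [281 290  10  20  74] [ 503. -289.] [ 5. 13.] yaw -0.051
wrist [221 292  11  19  72] [ 503. -322.] [ 5. 13.] yaw -0.549
```

Call:
step_arm(increments=[{"slide": [0,0.2,1.5],"turn": [0,0,0],"fingers": 0},{"slide": [0,0,1],"turn": [0,0,0],"fingers": 0},{"slide": [0,0,0.8],"turn": [0,0,0],"fingers": 0},{"slide": [0,0,0.5],"turn": [0,0,0],"fingers": 0},{"slide": [0,0,0],"turn": [0,0,0],"fingers": 0}])

```text
t: 52.27
ee_pos: [460.1, -299.5, 65.5]
tool_rot: [3.141, -0.001, 3.067]
ft_force: [0.3, -0.4, -2.0]
gripper_width: 0.268
grasp_force: 59.4
```

Call:
step_arm(increments=[{"slide": [0,0,0.4],"turn": [0,0,0],"fingers": 0},{"slide": [0,0,0.3],"turn": [0,0,0],"fingers": 0},{"slide": [0,0,0],"turn": [0,0,0],"fingers": 0}])

```text
t: 52.52
ee_pos: [460.5, -299.9, 59.3]
tool_rot: [3.141, 0.0, 3.067]
ft_force: [-2.0, -0.4, -2.1]
gripper_width: 0.271
grasp_force: 59.4
```

Call:
step_arm(increments=[{"slide": [0,0,0.3],"turn": [0,0,0],"fingers": 0},{"slide": [0,0,0.3],"turn": [0,0,0],"fingers": 0},{"slide": [0,0,0],"turn": [0,0,0],"fingers": 0}])

```text
t: 52.77
ee_pos: [460.7, -299.9, 53.3]
tool_rot: [3.141, 0.001, 3.067]
ft_force: [1.7, 0.1, -2.5]
gripper_width: 0.272
grasp_force: 59.4
```

Call:
step_arm(increments=[{"slide": [0,0,0.3],"turn": [0,0,0],"fingers": 0},{"slide": [0,0,0.2],"turn": [0,0,0],"fingers": 0},{"slide": [0,0,0],"turn": [0,0,0],"fingers": 0}])

```text
t: 53.02
ee_pos: [460.8, -299.9, 53.0]
tool_rot: [-3.141, 0.003, 3.067]
ft_force: [-11.6, 9.3, 32.8]
gripper_width: 0.267
grasp_force: 63.9
```

Call:
step_arm(increments=[{"slide": [0,0,-0.3],"turn": [0,0,0],"fingers": 0},{"slide": [0,0,0],"turn": [0,0,0],"fingers": 0.45},{"slide": [0,0,0],"turn": [0,0,0],"fingers": 0.45},{"slide": [0,0,0],"turn": [0,0,0],"fingers": 0.45},{"slide": [0,0,-2],"turn": [0,0,0],"fingers": 0.45},{"slide": [0,0,-3],"turn": [0,0,0],"fingers": 0.45},{"slide": [-1.5,-1,-3],"turn": [0,0,0],"fingers": 0.45},{"slide": [-1.5,-1,-3],"turn": [0,0,0],"fingers": 0.45},{"slide": [-1.5,-1,-3],"turn": [0,0,0],"fingers": 0.45},{"slide": [0,0,0],"turn": [0,0,0],"fingers": 0},{"slide": [0,0,0],"turn": [0,0,0],"fingers": 0}])

```text
t: 53.93
ee_pos: [504.3, -334.2, 192.6]
tool_rot: [-3.14, 0.002, 3.067]
ft_force: [-0.7, 0.2, -0.0]
gripper_width: 0.177
grasp_force: 0.0
```

```bash
python3 - <<'E'
from h import *
for z in(45,50):blocks("wrist",z=z,fn="w18")
goal([453,-403,100],np.pi-.075)
E
```

```text
wrist [ 150   73   59  108 2895] [ 452. -405.] [ 51. 101.] yaw -0.077
wrist [ 263   74   56  107 3201] [ 460. -300.] [ 51. 101.] yaw -0.072
wrist [ 148   75   60  107 2897] [ 452. -403.] [51. 98.] yaw -0.074
wrist [ 262   75   56  107 3219] [ 459. -301.] [50. 98.] yaw -0.074
t 54.0 pos [ 502.8 -333.   190.2] rot [ 3.141e+00 -1.000e-03  3.067e+00] F [ 0.7 -0.   0.4] w 0.01
 slide before turn cm [ 4.43 -7.36  9.02]  after turn [ 4.44 -7.35  9.02]  turn [ 0.001 -0.001  0.   ]
```

Both LONG blocks are in their cutouts at equal height. I'll confirm with a press on the ridge tops using the shut fingers.

Call:
step_arm(increments=[{"slide": [2.25,1.5,0],"turn": [0,0,0],"fingers": 0},{"slide": [2.25,1.5,3],"turn": [0,0,0],"fingers": 0},{"slide": [0,0,3],"turn": [0,0,0],"fingers": 0},{"slide": [0,0,2.5],"turn": [0,0,0],"fingers": 0},{"slide": [0,0,1.5],"turn": [0,0,0],"fingers": 0},{"slide": [0,0,0.5],"turn": [0,0,0],"fingers": 0},{"slide": [0,0,0],"turn": [0,0,0],"fingers": 0}])

```text
t: 54.62
ee_pos: [459.0, -298.9, 84.4]
tool_rot: [3.14, -0.003, 3.067]
ft_force: [-0.4, 0.6, 0.2]
gripper_width: 0.0
grasp_force: 0.0
```

Call:
step_arm(increments=[{"slide": [0,0,0.3],"turn": [0,0,0],"fingers": 0},{"slide": [0,0,0.2],"turn": [0,0,0],"fingers": 0},{"slide": [0,0,0],"turn": [0,0,0],"fingers": 0}])

```text
t: 54.87
ee_pos: [460.9, -300.2, 82.2]
tool_rot: [-3.141, 0.001, 3.067]
ft_force: [0.4, 0.4, -0.0]
gripper_width: -0.004
grasp_force: 0.0
```

Call:
step_arm(increments=[{"slide": [0,0,0.25],"turn": [0,0,0],"fingers": 0},{"slide": [0,0,0.25],"turn": [0,0,0],"fingers": 0},{"slide": [0,0,0],"turn": [0,0,0],"fingers": 0}])

```text
t: 55.12
ee_pos: [460.7, -300.0, 76.5]
tool_rot: [3.142, 0.001, 3.067]
ft_force: [1.0, -0.1, 0.0]
gripper_width: 0.003
grasp_force: 0.0
```

Call:
step_arm(increments=[{"slide": [0,0,0.2],"turn": [0,0,0],"fingers": 0},{"slide": [0,0,0.2],"turn": [0,0,0],"fingers": 0},{"slide": [0,0,0],"turn": [0,0,0],"fingers": 0}])

```text
t: 55.37
ee_pos: [460.9, -300.2, 76.2]
tool_rot: [-3.14, 0.003, 3.067]
ft_force: [-8.6, 4.9, 25.1]
gripper_width: 0.001
grasp_force: 12.6
```

Call:
step_arm(increments=[{"slide": [0,0,0.15],"turn": [0,0,0],"fingers": 0},{"slide": [0,0,0.15],"turn": [0,0,0],"fingers": 0},{"slide": [0,0,0],"turn": [0,0,0],"fingers": 0}])

```text
t: 55.62
ee_pos: [461.0, -300.3, 76.1]
tool_rot: [-3.139, 0.005, 3.067]
ft_force: [-16.2, 10.1, 46.1]
gripper_width: -0.001
grasp_force: 23.1
```

Block A is firm at TCP z 76.1. I'll make the same check on block B.

Call:
step_arm(increments=[{"slide": [0,0,-1.5],"turn": [0,0,0],"fingers": 0},{"slide": [0,0,-2],"turn": [0,0,0],"fingers": 0},{"slide": [0,-3.5,0],"turn": [0,0,0],"fingers": 0},{"slide": [0,-3.4,0],"turn": [0,0,0],"fingers": 0},{"slide": [0,-3.4,0],"turn": [0,0,0],"fingers": 0},{"slide": [0,0,0],"turn": [0,0,0],"fingers": 0},{"slide": [0,0,1.5],"turn": [0,0,0],"fingers": 0},{"slide": [0,0,0.8],"turn": [0,0,0],"fingers": 0},{"slide": [0,0,0.4],"turn": [0,0,0],"fingers": 0},{"slide": [0,0,0],"turn": [0,0,0],"fingers": 0}])

```text
t: 56.45
ee_pos: [452.7, -402.1, 77.2]
tool_rot: [3.141, -0.0, 3.067]
ft_force: [1.0, -0.1, -0.4]
gripper_width: 0.002
grasp_force: 0.0
```

Call:
step_arm(increments=[{"slide": [0,0,0.2],"turn": [0,0,0],"fingers": 0},{"slide": [0,0,0.2],"turn": [0,0,0],"fingers": 0},{"slide": [0,0,0],"turn": [0,0,0],"fingers": 0}])

```text
t: 56.7
ee_pos: [453.2, -402.4, 76.2]
tool_rot: [-3.14, 0.002, 3.067]
ft_force: [-7.4, 4.5, 16.0]
gripper_width: -0.003
grasp_force: 8.0
```

Both are home. Now go to the short block at the end stop.

Call:
step_arm(increments=[{"slide": [0,0,-2],"turn": [0,0,0],"fingers": 0},{"slide": [0,0,-3],"turn": [0,0,0],"fingers": 0},{"slide": [0,0,-3.5],"turn": [0,0,0],"fingers": 0.45},{"slide": [-1.21,3.69,0],"turn": [0,0,0],"fingers": 0.45},{"slide": [-1.21,3.69,0],"turn": [0,0,0],"fingers": 0.45},{"slide": [-1.21,3.69,0],"turn": [0,0,0],"fingers": 0.45},{"slide": [-1.21,3.69,0],"turn": [0,0,0],"fingers": 0.45},{"slide": [-1.21,3.69,0],"turn": [0,0,0],"fingers": 0.45},{"slide": [-1.21,3.69,0],"turn": [0,0,0],"fingers": 0.45},{"slide": [-1.21,3.69,0],"turn": [0,0,0],"fingers": 0.45},{"slide": [-1.21,3.69,0],"turn": [0,0,0],"fingers": 0.45},{"slide": [-1.21,3.69,0],"turn": [0,0,0],"fingers": 0.45},{"slide": [-1.21,3.69,0],"turn": [0,0,0],"fingers": 0.45},{"slide": [-1.21,3.69,0],"turn": [0,0,0],"fingers": 0.45},{"slide": [-1.21,3.69,0],"turn": [0,0,0],"fingers": 0.45},{"slide": [-1.21,3.69,0],"turn": [0,0,0],"fingers": 0.45},{"slide": [-1.21,3.69,0],"turn": [0,0,-0.04],"fingers": 0.45},{"slide": [0,0,0],"turn": [0,0,0],"fingers": 0.45},{"slide": [0,0,0],"turn": [0,0,0],"fingers": 0.45}])

```text
t: 58.28
ee_pos: [660.4, 102.4, 158.0]
tool_rot: [-3.141, -0.0, 3.111]
ft_force: [0.3, -0.2, -0.4]
gripper_width: 0.449
grasp_force: 0.0
```

```bash
python3 - <<'E'
from h import *
goal([661,101,60],np.pi-.035)
blocks("wrist",z=58);blocks("scene",z=58)
E
```

```text
t 58.3 pos [660.4 102.4 158. ] rot [-3.141 -0.     3.111] F [ 0.3 -0.2 -0.4] w 0.45
 slide before turn cm [-0.07 -0.13  9.8 ]  after turn [-0.07 -0.13  9.8 ]  turn [-0.    -0.     0.004]
wrist [ 224  146   66   86 3320] [661. 101.] [55. 75.] yaw -0.034
scene [186 120  22  10 106] [ 477. -384.] [53. 87.] yaw -0.591
scene [199 135  13   9  64] [ 501. -294.] [57. 32.] yaw 1.525
scene [222 215  25  16 157] [664. 107.] [55. 72.] yaw -0.036
```

Call:
step_arm(increments=[{"slide": [-0.05,-0.13,3],"turn": [0,0,0],"fingers": 0.45},{"slide": [0,0,3],"turn": [0,0,0],"fingers": 0.45},{"slide": [0,0,2],"turn": [0,0,0],"fingers": 0.45},{"slide": [0,0,1.3],"turn": [0,0,0],"fingers": 0.45},{"slide": [0,0,0.4],"turn": [0,0,0],"fingers": 0.45},{"slide": [0,0,0],"turn": [0,0,0],"fingers": 0.45},{"slide": [0,0,0],"turn": [0,0,0],"fingers": 0},{"slide": [0,0,0],"turn": [0,0,0],"fingers": 0},{"slide": [0,0,0],"turn": [0,0,0],"fingers": 0},{"slide": [0,0,0],"turn": [0,0,0],"fingers": 0},{"slide": [0,0,-1],"turn": [0,0,0],"fingers": 0},{"slide": [0,0,-3],"turn": [0,0,0],"fingers": 0},{"slide": [0,0,-3.5],"turn": [0,0,0],"fingers": 0},{"slide": [0,0,-1],"turn": [0,0,0],"fingers": 0}], grip_force=50)

```text
t: 59.55
ee_pos: [662.3, 98.9, 153.3]
tool_rot: [3.14, 0.007, 3.107]
ft_force: [1.0, 0.1, -0.2]
gripper_width: 0.268
grasp_force: 49.3
```

Call:
step_arm(increments=[{"slide": [2.13,3.29,0],"turn": [0,0,0],"fingers": 0},{"slide": [2.13,3.29,0],"turn": [0,0,0],"fingers": 0},{"slide": [2.13,3.29,0],"turn": [0,0,0],"fingers": 0},{"slide": [2.13,3.29,0],"turn": [0,0,0],"fingers": 0},{"slide": [2.13,3.29,0],"turn": [0,0,0],"fingers": 0},{"slide": [2.13,3.29,0],"turn": [0,0,0],"fingers": 0},{"slide": [2.13,3.29,0],"turn": [0,0,0],"fingers": 0},{"slide": [2.13,3.29,0],"turn": [0,0,0.02],"fingers": 0},{"slide": [0,0,3],"turn": [0,0,0],"fingers": 0},{"slide": [0,0,3],"turn": [0,0,0],"fingers": 0},{"slide": [0,0,3],"turn": [0,0,0],"fingers": 0},{"slide": [0,0,1.5],"turn": [0,0,0],"fingers": 0},{"slide": [0,0,0],"turn": [0,0,0],"fingers": 0},{"slide": [0,0,0],"turn": [0,0,0],"fingers": 0}])

```text
t: 60.72
ee_pos: [499.5, 367.4, 41.8]
tool_rot: [-3.141, -0.0, 3.087]
ft_force: [0.1, 0.1, -1.1]
gripper_width: 0.267
grasp_force: 49.5
```

Call:
step_arm(increments=[{"slide": [0,0,0.8],"turn": [0,0,0],"fingers": 0},{"slide": [0,0,0.6],"turn": [0,0,0],"fingers": 0},{"slide": [0,0,0.2],"turn": [0,0,0],"fingers": 0},{"slide": [0,0,0],"turn": [0,0,0],"fingers": 0}])

```text
t: 61.05
ee_pos: [500.0, 367.6, 26.1]
tool_rot: [3.141, 0.001, 3.087]
ft_force: [0.6, -0.1, -1.3]
gripper_width: 0.268
grasp_force: 49.6
```

Call:
step_arm(increments=[{"slide": [0,0,0.2],"turn": [0,0,0],"fingers": 0},{"slide": [0,0,0.15],"turn": [0,0,0],"fingers": 0},{"slide": [0,0,0],"turn": [0,0,0],"fingers": 0}])

```text
t: 61.3
ee_pos: [500.9, 368.2, 25.8]
tool_rot: [3.139, 0.004, 3.087]
ft_force: [-4.5, -3.0, 17.7]
gripper_width: 0.266
grasp_force: 52.0
```

Contact with the tray floor. I'll release, retreat and verify.

Call:
step_arm(increments=[{"slide": [0,0,-0.15],"turn": [0,0,0],"fingers": 0.45},{"slide": [0,0,0],"turn": [0,0,0],"fingers": 0.45},{"slide": [0,0,0],"turn": [0,0,0],"fingers": 0.45},{"slide": [0,0,-2],"turn": [0,0,0],"fingers": 0.45},{"slide": [0,0,-3],"turn": [0,0,0],"fingers": 0.45},{"slide": [0,0,-3],"turn": [0,0,0],"fingers": 0.45},{"slide": [0,0,-3],"turn": [0,0,0],"fingers": 0.45},{"slide": [-2,0,-3],"turn": [0,0,0],"fingers": 0.45},{"slide": [-2,0,-3],"turn": [0,0,0],"fingers": 0.45},{"slide": [0,0,0],"turn": [0,0,0],"fingers": 0.45},{"slide": [0,0,0],"turn": [0,0,0],"fingers": 0.45}])

```text
t: 62.22
ee_pos: [541.0, 365.6, 195.0]
tool_rot: [3.14, 0.003, 3.086]
ft_force: [-0.2, 0.0, -0.9]
gripper_width: 0.45
grasp_force: 0.0
```

```bash
python3 - <<'E'
from h import *
goal([453,-403,100],np.pi-.075)
print("tray");blocks("wrist",z=20)
print("case");blocks("side",z=50,fn="sd20");blocks("scene",z=50,fn="sc20")
# board flat? red line in scene vs flat prediction
im=cv2.imread("pics/sc20.png");cs=arm.camera_info("scene")
print(proj(cs["K"],cs["world_from_camera"],[593,-141,42]),proj(cs["K"],cs["world_from_camera"],[471,-138,42]))
a=cv2.imread("pics/sc7.png");A,B=[cv2.cvtColor(x[150:235,185:285],6).astype(np.float32) for x in(a,im)]
print(cv2.phaseCorrelate(A,B,cv2.createHanningWindow(A.shape[::-1],cv2.CV_32F)))
E
```

```text
t 62.2 pos [541.  365.6 195. ] rot [3.140e+00 3.000e-03 3.086e+00] F [-0.2  0.  -0.9] w 0.45
 slide before turn cm [  4.54 -77.25   9.35]  after turn [  3.02 -77.3    9.5 ]  turn [0.002 0.003 0.019]
tray
wrist [457  85  16  21 277] [474. 583.] [20. 15.] yaw 0.119
wrist [ 229   97   54   73 2465] [501. 367.] [56. 75.] yaw -0.055
wrist [ 70 182  11  15  86] [551. 163.] [11. 16.] yaw -0.216
wrist [ 75 208   9  16  82] [582. 161.] [ 8. 18.] yaw -0.056
case
side [209 159  19   8  64] [471. 316.] [48. 76.] yaw -0.581
side [293 255  33  17 206] [ 458. -302.] [ 52. 102.] yaw -0.082
side [311 277  35  19 242] [ 451. -406.] [ 51. 103.] yaw -0.083
scene [186 116  27  14 138] [ 452. -402.] [ 59. 106.] yaw -0.087
scene [199 129  28  15 147] [ 460. -298.] [ 57. 107.] yaw -0.096
scene [309 247  27  17 197] [521. 382.] [57. 75.] yaw -0.066
[208.42633036 173.05991607] [234.50065293 159.19966481]
((0.042611672975887416, -0.05831579423547595), 0.7916698436737061)
```

The short block stands in the tray, both longs are in their cutouts, and the board is flat (its image shift from the earlier flat view is about 0). Handing in.

```bash
python3 -c "
from cell import arm
print(arm.finish_job())"
```

```text
the job is handed in; nothing more can be done
None
```

I handed the job in at about 62 s: both LONG blocks stayed put and are pressed home in the two long cutouts, the SHORT block slid and is standing in the grey tray, and the board is flat again; no score came back.

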